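Empty the loaded sinker tins

ROBOT

A 6-joint arm with a two-finger parallel gripper is mounted at the origin on the work surface. World frame = base frame: x ahead of the robot, y to its left, z up, the work surface at z = 0. Lengths are in m, angles in rad, forces in N, time in s.
With the tool pointing down it reaches from about 0.325 to 0.9 m from the base axis. Payload 6.1 kg.
Tool frame: the origin (TCP) lies at the very end of the fingers, on their centre line; the grasp point (between the pads) lies 19 mm behind it; z points along the fingers, y is the direction in which the jaws open and shut (so a half turn about z gives the same grasp; the last joint's range is limited). The gripper opens to 87 mm and grips with 3 to 60 N. Pads are 19 mm wide; open, the fingers measure 117 mm over their backs; the gripper's body (75 mm by 190 mm) begins 51 mm behind the grasp point.
Start: joints at [1.129, 0.22, 1.526, -0, 1.395, -0.126], TCP at [0.194, 0.594, 0.223] pointing down, gripper open.
Joint ranges: [-2.98, 2.98], [-0.91, 2.08], [0.09, 2.57], [-1.24, 4.39], [0.2, 2.65], [-2.68, 2.68]. Speed limits (rad/s): [2.57, 2.57, 3.01, 3.14, 3.14, 3.14].

INTERFACE

Orientations are given as a 3x3 rotation matrix whose columns are the frame's x, y, z axes.
In Python, from rig import * gives the robot as it stands. The module is installed in compiled form; this text tells all that it offers.
- The arm moves only by the tool step_arm, never from a script. Its argument "increments" is a list of rows, each an object of numbers: "x", "y", "z": the shift along the tool's x, y, z in mm; "rx", "ry", "rz": the turn, a rotation vector about the tool's x, y, z in degrees. A call has 1 to 8 rows; each row shifts and turns the commanded pose from where the row before left it, along the tool's axes as they then stand; what a row does not reach is not made up. A row lasts 1/8 s, in which the tool goes at most 62.5 mm and 10.7 degrees, less where a joint would pass 70% of its speed; a pose out of reach is approached as far as the arm can. A call is refused whole if a number of a shift passes 62.5 or a number of a turn 10.7, either way. A call with a gripper value outside its range is refused whole. "grip" is the opening, from -1 (shut) to 1 (fully open), so that 0 is half open, set as the call begins (left out, the last holds). The fingers move at their own pace and stop on an object; the grip force is fixed at half the most. Time passes only in rows, so rows that do not move let the fingers close. It gives the time, the measured TCP pose, the force and the opening at its end, in the units of the state.
- state(): the state, without advancing time (a new reading comes with each control period).
- camera(name): name is "scene" or "top"; returns (picture, depth): 480x640x3 uint8, red, green, blue; 480x640 float32, m along the optical axis (not along the pixel's ray), 0 where there is no reading.
- get_calibration(name): a dict with "camera_matrix" (3x3 intrinsics, pixels), "k1" (the pictures are not rectified: a ray, as slopes to the right and down, at radius r is drawn at 1 + k1 r^2 times it, then the intrinsics apply), "rvec" (rotation vector, rad) and "tvec" (3), from world to camera coordinates, as OpenCV has them. Camera axes: x right, y down, z forward; pixel columns grow to the right and rows downward; lengths in m; the calibration is good to about 2 mm. A picture is of the moment at which its call begins. get_calibration takes no time and is no camera call.
- sign_off(): hands the job in, once; it reports no verdict.
The state is a dict: "time": time; "joint_positions": joint angles; "joint_vel": joint speeds; "joint_torque": joint torques, N m; "eef_pos": TCP position; "tcp_rot": TCP orientation; "force": force on the tool from outside, world axes, zero at the start; "moment": the same for the moment, N m; "finger_gap": opening from 0.0 (shut) to 1.0 (fully open).
Only numpy, scipy, OpenCV 4.12 (cv2) and the standard library are available. Lean on these libraries where they do the work, as an engineer would, in place of code of your own. Each camera call takes 0.05 s, during which the arm holds its last target.

TASK

Some of the three fishing-sinker tins on the mudroom bench still hold a lead ball and some are empty: tell them apart by their weight as you lift them by the grip. Tip each loaded tin, flap end down, over the wooden tray so that its ball ends up in the tray, and leave all three tins standing upright on the bench. Never tip an empty tin: its flap must stay shut.

Things in the scene. Friction and masses are not known exactly. Their poses are not given: they have to be found in the camera images.
- tin_a: One of three identical-looking opaque steel tins, each 100 mm long (own x), 78 wide (y), 80 high; origin: centre of underside, z up. Wooden grip block centred on top: 22 mm thick along x, 44 along y, 40 tall (80 to 120 mm above base). Its +x end, facing the robot to within 20 degrees at the start, is the pouring end: a 70 mm wide mouth, 19 to 58 mm above base, shut by a flap.
- tin_b: Another tin, same outside and frame as tin_a. In every tin the inner floor slopes 9 degrees down to the back, so a ball stays in while it is upright; tipping the +x end down by 45 degrees empties it: the flap drops open by itself and the ball rolls out over it. The open flap reaches 40 mm beyond the end.
- tin_c: Another tin, same outside and frame as tin_a. Any of the three may be loaded or empty. An empty tin weighs 0.17 to 0.22 kg; a loaded one holds one unseen loose lead ball, 32 mm across, 0.19 kg, and weighs 0.36 to 0.41 kg in all.
- flap_a (a joint): Flap of tin_a: 70 x 40 mm, 3 mm thick, hinged along its lower edge 19 mm above the base, at the +x end. 0 = shut (upright), 1.7 rad = dropped open. The hinge is stiff: the flap stays shut at small tilts (under 10 degrees), drops when the tin is tipped well over, then stays open.
- flap_b (a joint): Flap of tin_b: 70 x 40 mm, 3 mm thick, hinged along its lower edge 19 mm above the base, at the +x end. 0 = shut (upright), 1.7 rad = dropped open. The hinge is stiff: the flap stays shut at small tilts (under 10 degrees), drops when the tin is tipped well over, then stays open.
- flap_c (a joint): Flap of tin_c: 70 x 40 mm, 3 mm thick, hinged along its lower edge 19 mm above the base, at the +x end. 0 = shut (upright), 1.7 rad = dropped open. The hinge is stiff: the flap stays shut at small tilts (under 10 degrees), drops when the tin is tipped well over, then stays open.
- tray: open square dark-wood tray fixed to the bench, 200 x 200 mm, 50 mm high, walls and floor 6 mm thick. Origin: centre of its underside; z up.
Things that resemble listed ones, but are neither listed nor needed, are in the scene too. Leave any yellow look-alike of the tin_c alone. What is shaped like the tin_a but pink is not meant.

How it is judged:
By the outcome, as a careful person would: the job done as asked, in the order asked, and still so for the second after the job is handed in, with the robot touching nothing.
It also fails if it takes over 72 s, if anything falls off the work surface, if the arm or the gripper's body presses on something with over 40 N, if the wrist force passes 120 N, or if a joint passes its speed limit or range.

## Working session

There is one attempt and no reset: what is moved stays moved. The work goes in short steps, Python scripts to look and compute and a tool call to move; the robot and the scene stay as the last step left them, time stands still between calls to the robot, and variables do not carry over. Pictures are saved under pics/ and viewed, and the job is handed in when it is done.

Besides the shell and the picture viewer there is one more tool, called after ">>>" as name(argument=value, ...) on one line, values as JSON. step_arm: Moves the arm, as the interface text tells. Its arguments: {"type":"object","properties":{"increments":{"type":"array","items":{"type":"object","properties":{"x":{"type":"number"},"y":{"type":"number"},"z":{"type":"number"},"rx":{"type":"number"},"ry":{"type":"number"},"rz":{"type":"number"}}}},"grip":{"type":"number"}},"required":["increments"]}

```bash
mkdir -p pics; python3 - <<'E'
from rig import *
import cv2,numpy as np
for n in("scene","top"):
    p,d=camera(n); cv2.imwrite(f"pics/{n}0.png",p[:,:,::-1]); np.savez(f"{n}0.npz",p=p,d=d)
    c=get_calibration(n); print(n,c)
print(state())
E
```

```text
scene {'camera_matrix': array([[536.42906372,   0.        , 313.15498427],
       [  0.        , 536.42906372, 233.32997424],
       [  0.        ,   0.        ,   1.        ]]), 'k1': -0.05369047986222592, 'rvec': array([ 1.4485235 ,  1.98150456, -0.91251884]), 'tvec': array([ 0.04010807, -0.30983855,  1.78073168])}
top {'camera_matrix': array([[482.72397978,   0.        , 315.69094843],
       [  0.        , 482.72397978, 238.00830942],
       [  0.        ,   0.        ,   1.        ]]), 'k1': 0.0019778965843654348, 'rvec': array([ 2.13020877, -2.12438878,  0.15943292]), 'tvec': array([0.12077099, 0.52316124, 1.10159482])}
{'time': 0.1, 'joint_positions': array([ 1.12890317e+00,  2.21143788e-01,  1.52747791e+00,  2.29439032e-05,
        1.39469935e+00, -1.26082169e-01]), 'joint_vel': array([ 0.00041233, -0.00032319, -0.00330397, -0.00039905, -0.00141684,
       -0.00244219]), 'joint_torque': array([-3.80803667e-04, -4.95945489e+01, -3.88520479e+01,  7.00209802e-02,
        5.15648187e-02, -8.53711845e-05]), 'eef_pos': array([0.19386656, 0.59359587, 0.22155875]), 'tcp_rot': array([[-9.50543464e-01,  3.10590639e-01, -7.59569477e-04],
       [ 3.10591476e-01,  9.50542227e-01, -1.55271031e-03],
       [ 2.39745572e-04, -1.71183445e-03, -9.99998506e-01]]), 'force': array([ 0.5792942 , -0.72274416,  0.16362729]), 'moment': array([0.02142031, 0.0298525 , 0.01811016]), 'finger_gap': 1.0024949319077825}
```

View pics/scene0.png

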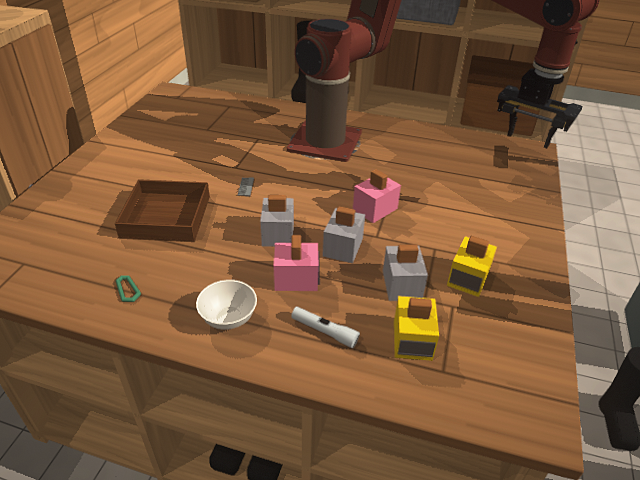

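View pics/top0.png

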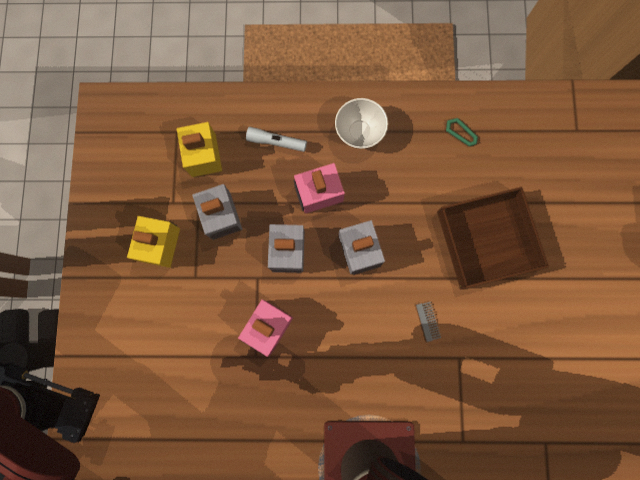

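Three grey tins are at top-view pixels (215,210), (286,248) and (361,247). The two pink ones at (320,188) and (265,328), and the two yellow ones at (199,148) and (154,241), are look-alikes. The tray is at (492,237). The grey steel tins fit the description, so I'll measure those and confirm with a crop.

```bash
cat > h.py <<'E'
import cv2,numpy as np
from rig import *
def ray2plane(name,uv,z):
    c=get_calibration(name);K=c["camera_matrix"];k=c["k1"]
    R,_=cv2.Rodrigues(np.array(c["rvec"]));t=np.array(c["tvec"]).ravel()
    uv=np.asarray(uv,float).reshape(-1,1,2)
    n=cv2.undistortPoints(uv,K,np.array([k,0,0,0,0.])).reshape(-1,2)
    d=np.c_[n,np.ones(len(n))]@R; o=-R.T@t
    return o+d*((z-o[2])/d[:,2])[:,None]
def proj(name,P):
    c=get_calibration(name)
    return cv2.projectPoints(np.asarray(P,float).reshape(-1,1,3),np.array(c["rvec"]),np.array(c["tvec"]),c["camera_matrix"],np.array([c["k1"],0,0,0,0.]))[0].reshape(-1,2)
E
python3 - <<'E'
from h import *
p=np.load("top0.npz")["p"];d=np.load("top0.npz")["d"]
for n in((215,210),(286,248),(361,247)):
    x0,y0=n; w=p[y0-32:y0+32,x0-32:x0+32].astype(int)
    for nm,m,z in(("grip",(w[...,0]-w[...,2]>70)&(w[...,0]>110),.12),("body",(abs(w[...,0]-w[...,2])<30)&(w.sum(2)>300),.08)):
        m=m.astype(np.uint8)
        cs=cv2.findContours(m,0,cv2.CHAIN_APPROX_NONE)[0]
        cs=sorted(cs,key=cv2.contourArea)
        c=cs[-1].reshape(-1,2)+[x0-32,y0-32]
        P=ray2plane("top",c,z)
        r=cv2.minAreaRect((P[:,:2]*1000).astype(np.float32))
        print(n,nm,np.round(r[0],1),np.round(r[1],1),round(r[2],1))
    print("depth z", d[y0,x0])
px=[(439,212),(522,188),(547,268),(465,287)]
P=ray2plane("top",px,.05);print(P.round(3),P.mean(0))
cv2.imwrite("pics/crop.png",cv2.resize(p[120:360,120:400],None,fx=2.5,fy=2.5,interpolation=2)[:,:,::-1])
E
```

```text
(215, 210) grip [631.6 316.7] [76.  32.7] 90.0
(215, 210) body [586.5 358.9] [99.9 78.3] 19.8
depth z 1.1034279
(286, 248) grip [473.6 187.8] [ 95.7 140. ] 0.2
(286, 248) body [498.5 191.6] [ 78.4 101.1] 88.8
depth z 1.0695155
(361, 247) grip [551.   -5.5] [22.7 86.8] 0.0
(361, 247) body [499.   18.8] [101.5  83. ] 16.5
depth z 1.0666037
[[ 0.585 -0.17   0.05 ]
 [ 0.644 -0.37   0.05 ]
 [ 0.452 -0.415  0.05 ]
 [ 0.408 -0.223  0.05 ]] [ 0.52204945 -0.29460668  0.05      ]
```

View pics/crop.png

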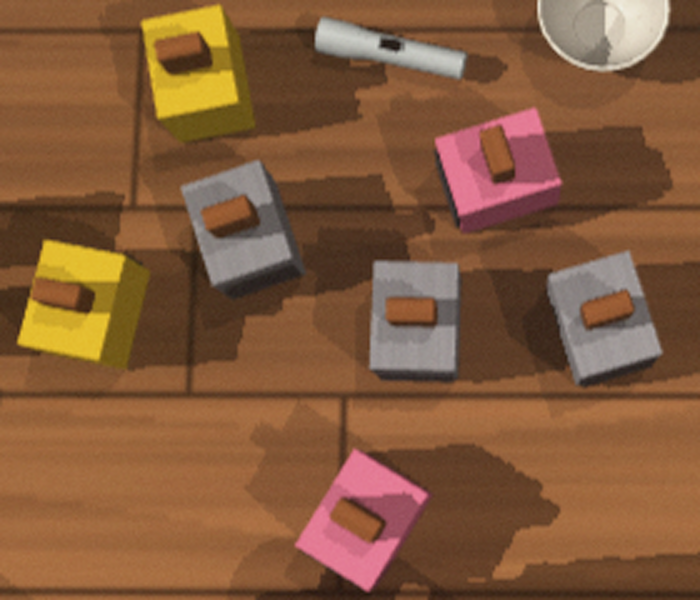

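The crop confirms the three plain grey tins, at crop pixels (240,225), (415,318) and (605,315). I'll check the poses by overlaying the outlines.

```bash
python3 - <<'E'
from h import *
p=np.load("top0.npz")["p"]
w=p[247-34:247+34,361-34:361+34].astype(int)
for th in(300,360,400,430):
    m=((abs(w[...,0]-w[...,2])<30)&(w.sum(2)>th)).astype(np.uint8)
    m=cv2.morphologyEx(m,cv2.MORPH_OPEN,np.ones((3,3)))
    c=max(cv2.findContours(m,0,1)[0],key=cv2.contourArea).reshape(-1,2)+[361-34,247-34]
    r=cv2.minAreaRect((ray2plane("top",c,.08)[:,:2]*1000).astype(np.float32));print(th,np.round(r[0],1),np.round(r[1],1),round(r[2],1))
s=np.load("scene0.npz")["p"]
T=[(.5865,.359,19.8),(.4985,.1915,-1.2),(.499,.017,16.5)]
for nm,im in(("top",p),("scene",s)):
    im=cv2.resize(im,None,fx=3,fy=3,interpolation=2)
    for x,y,a in T:
        a=np.radians(a);R=np.array([[np.cos(a),-np.sin(a)],[np.sin(a),np.cos(a)]])
        for hx,hy,z in((50,39,.08),(11,22,.12)):
            q=np.array([[hx,hy],[-hx,hy],[-hx,-hy],[hx,-hy]])/1000@R.T+[x,y]
            u=proj(nm,np.c_[q,np.full(4,z)]);u=(u+.5)*3-.5
            cv2.polylines(im,[u.round().astype(int)],True,(0,255,0),1)
    c=im[500:860,500:1250] if nm=="top" else im[500:950,740:1340]
    cv2.imwrite(f"pics/ov_{nm}.png",c[:,:,::-1])
E
```

```text
300 [499.6  18.9] [100.   82.9] 16.3
360 [500.4  17.1] [99.7 78.6] 16.6
400 [468.3   7. ] [30.4 77.2] 16.1
430 [467.9   6.9] [27.8 76.2] 16.9
```

View pics/ov_top.png

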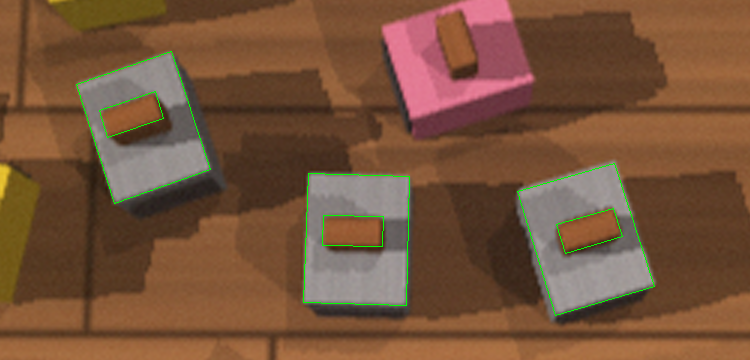

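View pics/ov_scene.png

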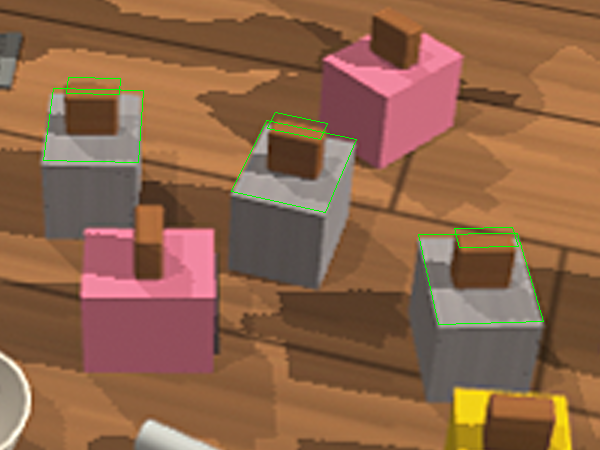

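```bash
cat >> h.py <<'E'
from scipy.spatial.transform import Rotation as Ro
def Rt(yaw,tilt):
    a=np.radians(yaw);c,s=np.cos(a),np.sin(a)
    R=np.array([[-s,c,0],[c,s,0],[0,0,-1.]])
    return R@Ro.from_euler("x",-tilt,degrees=True).as_matrix()
def plan(wps,p=None,R=None):
    s=state(); p=s["eef_pos"] if p is None else np.array(p); R=s["tcp_rot"] if R is None else R
    print("t",round(s["time"],2),"p",np.round(s["eef_pos"],4),"gap",round(s["finger_gap"],3),"F",np.round(s["force"],2),"M",np.round(s["moment"],3))
    for P,yaw,tilt,n in wps:
        Rg=Rt(yaw,tilt);P=np.array(P);rv=Ro.from_matrix(R.T@Rg).as_rotvec();R0,p0=R,p
        for k in range(n):
            q=p0+(P-p0)*(k+1)/n;Rn=R0@Ro.from_rotvec(rv*(k+1)/n).as_matrix()
            d=R.T@(q-p)*1000;w=np.degrees(rv/n)
            print("{"+",".join('"%s":%.1f'%(a,v) for a,v in zip(("x","y","z","rx","ry","rz"),[*d,*w]) if abs(v)>.05)+"}",end=",")
            p,R=q,Rn
        print()
E
python3 -c "
from h import *
plan([((.5865,.359,.215),19.8,0,12),((.5865,.359,.085),19.8,0,4)])"
```

```text
t 0.1 p [0.1939 0.5936 0.2216] gap 1.002 F [ 0.58 -0.72  0.16] M [0.021 0.03  0.018]
{"x":-37.2,"y":-8.4,"z":0.6,"rz":4.3},{"x":-37.7,"y":-5.6,"z":0.5,"rz":4.3},{"x":-38.0,"y":-2.7,"z":0.5,"rz":4.3},{"x":-38.1,"y":0.2,"z":0.5,"rz":4.3},{"x":-38.0,"y":3.1,"z":0.5,"rz":4.3},{"x":-37.7,"y":5.9,"z":0.5,"rz":4.3},{"x":-37.1,"y":8.8,"z":0.5,"rz":4.3},{"x":-36.3,"y":11.5,"z":0.5,"rz":4.3},{"x":-35.3,"y":14.3,"z":0.5,"rz":4.3},{"x":-34.2,"y":16.9,"z":0.5,"rz":4.3},{"x":-32.8,"y":19.4,"z":0.5,"rz":4.3},{"x":-31.2,"y":21.9,"z":0.5,"rz":4.3},
{"z":32.5},{"z":32.5},{"z":32.5},{"z":32.5},
```

>>> step_arm(increments=[{"x":-37,"y":-8,"rz":4.3},{"x":-38,"y":-6,"rz":4.3},{"x":-38,"y":-3,"rz":4.3},{"x":-38,"rz":4.3},{"x":-38,"y":3,"rz":4.3},{"x":-38,"y":6,"rz":4.3},{"x":-37,"y":9,"rz":4.3},{"x":-36,"y":11,"rz":4.3}], grip=1)

```text
schema error: expected keys x, y, z, rx, ry, rz
```

>>> step_arm(increments=[{"x":-35,"y":14,"rz":4.3},{"x":-34,"y":17,"rz":4.3},{"x":-33,"y":19,"rz":4.3},{"x":-31,"y":22,"rz":4.3},{}])

```text
schema error: expected keys x, y, z, rx, ry, rz
```

```bash
python3 -c "
from h import *
plan([((.5865,.359,.085),19.8,0,4)])"
```

```text
t 0.1 p [0.1939 0.5936 0.2216] gap 1.002 F [ 0.58 -0.72  0.16] M [0.021 0.03  0.018]
{"x":-111.5,"y":-25.2,"z":34.2,"rz":13.0},{"x":-114.3,"y":0.6,"z":34.1,"rz":13.0},{"x":-111.3,"y":26.3,"z":34.1,"rz":13.0},{"x":-102.5,"y":50.7,"z":34.1,"rz":13.0},
```

All keys are required in each row.

>>> step_arm(increments=[{"x":-37,"y":-8,"z":0,"rx":0,"ry":0,"rz":4.3},{"x":-38,"y":-6,"z":0,"rx":0,"ry":0,"rz":4.3},{"x":-38,"y":-3,"z":0,"rx":0,"ry":0,"rz":4.3},{"x":-38,"y":0,"z":0,"rx":0,"ry":0,"rz":4.3},{"x":-38,"y":3,"z":0,"rx":0,"ry":0,"rz":4.3},{"x":-38,"y":6,"z":0,"rx":0,"ry":0,"rz":4.3},{"x":-37,"y":9,"z":0,"rx":0,"ry":0,"rz":4.3},{"x":-36,"y":11,"z":0,"rx":0,"ry":0,"rz":4.3}], grip=1)

```text
time: 1.1
eef_pos: [0.4566, 0.4369, 0.2219]
tcp_rot: [[-0.607, 0.795, -0.001], [0.795, 0.607, -0.001], [0.0, -0.001, -1.0]]
force: [0.1, 0.7, -0.4]
finger_gap: 1.001
```

>>> step_arm(increments=[{"x":-35,"y":14,"z":0,"rx":0,"ry":0,"rz":4.3},{"x":-34,"y":17,"z":0,"rx":0,"ry":0,"rz":4.3},{"x":-33,"y":19,"z":0,"rx":0,"ry":0,"rz":4.3},{"x":-31,"y":22,"z":0,"rx":0,"ry":0,"rz":4.3},{"x":0,"y":0,"z":0,"rx":0,"ry":0,"rz":0},{"x":0,"y":0,"z":0,"rx":0,"ry":0,"rz":0}])

```text
time: 1.85
eef_pos: [0.5859, 0.3608, 0.2218]
tcp_rot: [[-0.347, 0.938, -0.002], [0.938, 0.347, -0.0], [0.0, -0.002, -1.0]]
force: [0.1, 0.3, -0.4]
finger_gap: 1.007
```

```bash
sed -i 's/ if abs(v)>.05)/)/' h.py; python3 -c "
from h import *
plan([((.5865,.359,.085),19.8,0,4)])
print(Ro.from_matrix(Rt(19.8,0).T@state()['tcp_rot']).as_rotvec(True))"
```

```text
t 1.85 p [0.5859 0.3608 0.2218] gap 1.007 F [ 0.08  0.31 -0.37] M [-0.075  0.082  0.041]
{"x":-0.5,"y":0.0,"z":34.2,"rx":-0.0,"ry":-0.0,"rz":0.1},{"x":-0.5,"y":0.0,"z":34.2,"rx":-0.0,"ry":-0.0,"rz":0.1},{"x":-0.5,"y":0.0,"z":34.2,"rx":-0.0,"ry":-0.0,"rz":0.1},{"x":-0.5,"y":0.0,"z":34.2,"rx":-0.0,"ry":-0.0,"rz":0.1},
[ 0.09216111  0.01845187 -0.52631075]
```

>>> step_arm(increments=[{"x":-2,"y":0,"z":40,"rx":0,"ry":0,"rz":0.5},{"x":0,"y":0,"z":40,"rx":0,"ry":0,"rz":0},{"x":0,"y":0,"z":36,"rx":0,"ry":0,"rz":0},{"x":0,"y":0,"z":20,"rx":0,"ry":0,"rz":0},{"x":0,"y":0,"z":0,"rx":0,"ry":0,"rz":0}])

```text
time: 2.48
eef_pos: [0.5855, 0.359, 0.0848]
tcp_rot: [[-0.34, 0.94, -0.003], [0.94, 0.34, -0.001], [-0.0, -0.003, -1.0]]
force: [-0.7, 0.0, 0.6]
finger_gap: 1.002
```

>>> step_arm(increments=[{"x":0,"y":0,"z":0,"rx":0,"ry":0,"rz":0},{"x":0,"y":0,"z":0,"rx":0,"ry":0,"rz":0},{"x":0,"y":0,"z":0,"rx":0,"ry":0,"rz":0},{"x":0,"y":0,"z":0,"rx":0,"ry":0,"rz":0},{"x":0,"y":0,"z":0,"rx":0,"ry":0,"rz":0},{"x":0,"y":0,"z":0,"rx":0,"ry":0,"rz":0}], grip=-1)

```text
time: 3.22
eef_pos: [0.5872, 0.3589, 0.0865]
tcp_rot: [[-0.339, 0.941, -0.0], [0.941, 0.339, -0.0], [-0.0, -0.0, -1.0]]
force: [-0.6, -0.6, -0.4]
finger_gap: 0.401
```

>>> step_arm(increments=[{"x":0,"y":0,"z":0,"rx":0,"ry":0,"rz":0},{"x":0,"y":0,"z":0,"rx":0,"ry":0,"rz":0},{"x":0,"y":0,"z":0,"rx":0,"ry":0,"rz":0},{"x":0,"y":0,"z":0,"rx":0,"ry":0,"rz":0}])

```text
time: 3.72
eef_pos: [0.5875, 0.3589, 0.0866]
tcp_rot: [[-0.339, 0.941, 0.001], [0.941, 0.339, 0.0], [0.0, 0.001, -1.0]]
force: [1.7, 1.0, -0.5]
finger_gap: 0.25
```

>>> step_arm(increments=[{"x":0,"y":0,"z":-5,"rx":0,"ry":0,"rz":0},{"x":0,"y":0,"z":-15,"rx":0,"ry":0,"rz":0},{"x":0,"y":0,"z":-15,"rx":0,"ry":0,"rz":0},{"x":0,"y":0,"z":-5,"rx":0,"ry":0,"rz":0},{"x":0,"y":0,"z":0,"rx":0,"ry":0,"rz":0},{"x":0,"y":0,"z":0,"rx":0,"ry":0,"rz":0},{"x":0,"y":0,"z":0,"rx":0,"ry":0,"rz":0}])

```text
time: 4.6
eef_pos: [0.5867, 0.3587, 0.1257]
tcp_rot: [[-0.339, 0.941, -0.001], [0.941, 0.339, -0.001], [-0.0, -0.001, -1.0]]
force: [0.5, 0.3, -4.4]
finger_gap: 0.25
```

>>> step_arm(increments=[{"x":0,"y":0,"z":0,"rx":0,"ry":0,"rz":0}])

```text
time: 4.72
eef_pos: [0.587, 0.3587, 0.126]
tcp_rot: [[-0.339, 0.941, -0.001], [0.941, 0.339, -0.0], [-0.0, -0.001, -1.0]]
force: [0.3, 0.0, -4.3]
finger_gap: 0.251
```

>>> step_arm(increments=[{"x":0,"y":0,"z":0,"rx":0,"ry":0,"rz":0}])

```text
time: 4.85
eef_pos: [0.5871, 0.3588, 0.1263]
tcp_rot: [[-0.339, 0.941, -0.0], [0.941, 0.339, -0.0], [-0.0, -0.0, -1.0]]
force: [-0.1, -0.2, -4.3]
finger_gap: 0.254
```

>>> step_arm(increments=[{"x":0,"y":0,"z":0,"rx":0,"ry":0,"rz":0}])

```text
time: 4.97
eef_pos: [0.5872, 0.3589, 0.1264]
tcp_rot: [[-0.339, 0.941, -0.0], [0.941, 0.339, -0.0], [0.0, -0.0, -1.0]]
force: [0.5, -0.6, -3.9]
finger_gap: 0.254
```

Reading about −4.2 N (0.4 kg), so tin 1 is loaded. Plan the move to the tray and the pour.

```bash
python3 -c "
from h import *
plan([((.587,.359,.266),19.8,0,4),((.533,-.301,.266),-29.5,0,16),((.533,-.301,.165),-29.5,55,8)])
"
```

```text
t 4.97 p [0.5872 0.3589 0.1264] gap 0.254 F [ 0.54 -0.63 -3.93] M [-0.077  0.081  0.02 ]
{"x":0.0,"y":-0.0,"z":-34.9,"rx":-0.0,"ry":-0.0,"rz":0.0},{"x":0.0,"y":-0.0,"z":-34.9,"rx":-0.0,"ry":-0.0,"rz":0.0},{"x":0.0,"y":-0.0,"z":-34.9,"rx":-0.0,"ry":-0.0,"rz":0.0},{"x":0.0,"y":-0.0,"z":-34.9,"rx":-0.0,"ry":-0.0,"rz":0.0},
{"x":-37.7,"y":-17.1,"z":0.0,"rx":0.0,"ry":0.0,"rz":3.1},{"x":-38.5,"y":-15.1,"z":0.0,"rx":0.0,"ry":0.0,"rz":3.1},{"x":-39.3,"y":-13.0,"z":0.0,"rx":0.0,"ry":0.0,"rz":3.1},{"x":-39.9,"y":-10.9,"z":0.0,"rx":0.0,"ry":0.0,"rz":3.1},{"x":-40.5,"y":-8.7,"z":0.0,"rx":0.0,"ry":0.0,"rz":3.1},{"x":-40.9,"y":-6.5,"z":0.0,"rx":0.0,"ry":0.0,"rz":3.1},{"x":-41.2,"y":-4.3,"z":-0.0,"rx":0.0,"ry":0.0,"rz":3.1},{"x":-41.3,"y":-2.1,"z":-0.0,"rx":0.0,"ry":0.0,"rz":3.1},{"x":-41.4,"y":0.1,"z":-0.0,"rx":0.0,"ry":0.0,"rz":3.1},{"x":-41.3,"y":2.3,"z":-0.0,"rx":0.0,"ry":0.0,"rz":3.1},{"x":-41.1,"y":4.6,"z":-0.0,"rx":0.0,"ry":0.0,"rz":3.1},{"x":-40.8,"y":6.8,"z":-0.0,"rx":0.0,"ry":0.0,"rz":3.1},{"x":-40.4,"y":9.0,"z":-0.0,"rx":0.0,"ry":0.0,"rz":3.1},{"x":-39.9,"y":11.1,"z":-0.0,"rx":0.0,"ry":0.0,"rz":3.1},{"x":-39.2,"y":13.2,"z":-0.0,"rx":0.0,"ry":0.0,"rz":3.1},{"x":-38.4,"y":15.3,"z":-0.0,"rx":0.0,"ry":0.0,"rz":3.1},
{"x":-0.0,"y":-0.0,"z":12.6,"rx":-6.9,"ry":0.0,"rz":-0.0},{"x":-0.0,"y":-1.5,"z":12.5,"rx":-6.9,"ry":0.0,"rz":-0.0},{"x":-0.0,"y":-3.0,"z":12.3,"rx":-6.9,"ry":0.0,"rz":-0.0},{"x":-0.0,"y":-4.4,"z":11.8,"rx":-6.9,"ry":0.0,"rz":-0.0},{"x":-0.0,"y":-5.8,"z":11.2,"rx":-6.9,"ry":0.0,"rz":-0.0},{"x":-0.0,"y":-7.1,"z":10.4,"rx":-6.9,"ry":0.0,"rz":-0.0},{"x":-0.0,"y":-8.3,"z":9.5,"rx":-6.9,"ry":0.0,"rz":-0.0},{"x":-0.0,"y":-9.4,"z":8.4,"rx":-6.9,"ry":0.0,"rz":-0.0},
```

>>> step_arm(increments=[{"x":0,"y":0,"z":-20,"rx":0,"ry":0,"rz":0},{"x":0,"y":0,"z":-35,"rx":0,"ry":0,"rz":0},{"x":0,"y":0,"z":-40,"rx":0,"ry":0,"rz":0},{"x":0,"y":0,"z":-30,"rx":0,"ry":0,"rz":0},{"x":0,"y":0,"z":-15,"rx":0,"ry":0,"rz":0},{"x":-20,"y":-9,"z":0,"rx":0,"ry":0,"rz":1.5},{"x":-18,"y":-8,"z":0,"rx":0,"ry":0,"rz":1.6},{"x":-38.5,"y":-15,"z":0,"rx":0,"ry":0,"rz":3.1}])

```text
time: 5.98
eef_pos: [0.5796, 0.2759, 0.2657]
tcp_rot: [[-0.235, 0.972, -0.001], [0.972, 0.235, -0.0], [0.0, -0.001, -1.0]]
force: [-0.0, -1.2, -5.0]
finger_gap: 0.25
```

>>> step_arm(increments=[{"x":-39,"y":-13,"z":0,"rx":0,"ry":0,"rz":3.1},{"x":-40,"y":-11,"z":0,"rx":0,"ry":0,"rz":3.1},{"x":-40.5,"y":-8.5,"z":0,"rx":0,"ry":0,"rz":3.1},{"x":-41,"y":-6.5,"z":0,"rx":0,"ry":0,"rz":3.1},{"x":-41,"y":-4.5,"z":0,"rx":0,"ry":0,"rz":3.1},{"x":-41.5,"y":-2,"z":0,"rx":0,"ry":0,"rz":3.1},{"x":-41.5,"y":0,"z":0,"rx":0,"ry":0,"rz":3.1},{"x":-41.5,"y":2.5,"z":0,"rx":0,"ry":0,"rz":3.1}])

```text
time: 6.98
eef_pos: [0.5517, -0.0556, 0.266]
tcp_rot: [[0.197, 0.98, -0.001], [0.98, -0.197, 0.0], [0.0, -0.001, -1.0]]
force: [1.2, -0.8, -4.2]
finger_gap: 0.25
```

>>> step_arm(increments=[{"x":-41,"y":4.5,"z":0,"rx":0,"ry":0,"rz":3.1},{"x":-41,"y":7,"z":0,"rx":0,"ry":0,"rz":3.1},{"x":-40.5,"y":9,"z":0,"rx":0,"ry":0,"rz":3.1},{"x":-40,"y":11,"z":0,"rx":0,"ry":0,"rz":3.1},{"x":-39,"y":13,"z":0,"rx":0,"ry":0,"rz":3.1},{"x":-20,"y":8,"z":0,"rx":0,"ry":0,"rz":1.6},{"x":-18.5,"y":7.5,"z":0,"rx":0,"ry":0,"rz":1.5},{"x":0,"y":0,"z":0,"rx":0,"ry":0,"rz":0}])

```text
time: 7.98
eef_pos: [0.5306, -0.3022, 0.2663]
tcp_rot: [[0.498, 0.867, -0.0], [0.867, -0.498, 0.0], [0.0, -0.001, -1.0]]
force: [-0.8, 0.8, -3.4]
finger_gap: 0.25
```

```bash
python3 -c "
from h import *
plan([((.533,-.301,.165),-29.5,55,8)])
p,d=camera('scene'); cv2.imwrite('pics/s1.png',p[:,:,::-1])
"
```

```text
t 7.97 p [ 0.5306 -0.3022  0.2663] gap 0.25 F [-0.78  0.84 -3.37] M [-0.047  0.149 -0.009]
{"x":0.3,"y":0.2,"z":12.7,"rx":-6.9,"ry":0.0,"rz":-0.0},{"x":0.3,"y":-1.3,"z":12.6,"rx":-6.9,"ry":0.0,"rz":-0.0},{"x":0.3,"y":-2.8,"z":12.3,"rx":-6.9,"ry":0.0,"rz":-0.0},{"x":0.3,"y":-4.3,"z":11.9,"rx":-6.9,"ry":0.0,"rz":-0.0},{"x":0.3,"y":-5.7,"z":11.3,"rx":-6.9,"ry":0.0,"rz":-0.0},{"x":0.3,"y":-7.0,"z":10.6,"rx":-6.9,"ry":0.0,"rz":-0.0},{"x":0.3,"y":-8.2,"z":9.6,"rx":-6.9,"ry":0.0,"rz":-0.0},{"x":0.3,"y":-9.3,"z":8.6,"rx":-6.9,"ry":0.0,"rz":-0.0},
```

View pics/s1.png

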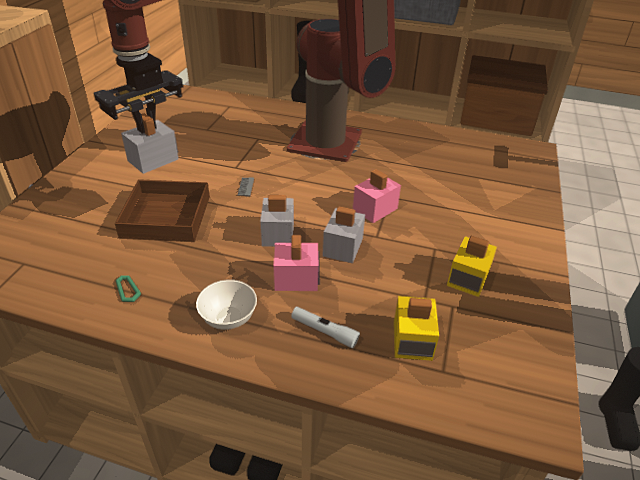

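The tin is held level at scene pixel (150,148) above the tray. Now pour.

>>> step_arm(increments=[{"x":0,"y":0,"z":12.5,"rx":-4,"ry":0,"rz":0},{"x":0,"y":-1,"z":12.5,"rx":-7.5,"ry":0,"rz":0},{"x":0,"y":-3,"z":12.5,"rx":-7.5,"ry":0,"rz":0},{"x":0,"y":-4,"z":12,"rx":-7.5,"ry":0,"rz":0},{"x":0,"y":-6,"z":11,"rx":-7.5,"ry":0,"rz":0},{"x":0,"y":-7,"z":10.5,"rx":-7.5,"ry":0,"rz":0},{"x":0,"y":-8,"z":9.5,"rx":-7.5,"ry":0,"rz":0},{"x":0,"y":-9,"z":8.5,"rx":-6,"ry":0,"rz":0}])

```text
time: 9.02
eef_pos: [0.5369, -0.2919, 0.1744]
tcp_rot: [[0.474, 0.549, 0.688], [0.88, -0.31, -0.359], [0.016, 0.776, -0.63]]
force: [0.7, 2.3, -2.5]
finger_gap: 0.252
```

>>> step_arm(increments=[{"x":0,"y":0,"z":0,"rx":0,"ry":0,"rz":0},{"x":0,"y":0,"z":0,"rx":0,"ry":0,"rz":0},{"x":0,"y":0,"z":0,"rx":0,"ry":0,"rz":0},{"x":0,"y":0,"z":0,"rx":0,"ry":0,"rz":0},{"x":0,"y":0,"z":0,"rx":0,"ry":0,"rz":0},{"x":0,"y":0,"z":0,"rx":0,"ry":0,"rz":0},{"x":0,"y":0,"z":0,"rx":0,"ry":0,"rz":0},{"x":0,"y":0,"z":0,"rx":0,"ry":0,"rz":0}])

```text
time: 10.02
eef_pos: [0.5379, -0.2947, 0.1765]
tcp_rot: [[0.476, 0.548, 0.688], [0.879, -0.31, -0.361], [0.015, 0.777, -0.63]]
force: [-0.1, 0.1, -2.5]
finger_gap: 0.25
```

```bash
python3 -c "
from h import *
plan([((.533,-.301,.266),-29.5,0,8)])
p,d=camera('scene'); q,d=camera('top');cv2.imwrite('pics/s2.png',np.hstack([cv2.resize(p[60:300,60:310],None,fx=1.6,fy=1.6),cv2.resize(q[120:360,390:640],None,fx=1.6,fy=1.6)])[:,:,::-1])
"
```

```text
t 10.03 p [ 0.5379 -0.2947  0.1765] gap 0.25 F [-0.08  0.14 -2.49] M [0.276 0.791 0.04 ]
{"x":-0.8,"y":8.6,"z":-7.2,"rx":6.4,"ry":-0.2,"rz":0.1},{"x":-0.8,"y":7.8,"z":-8.1,"rx":6.4,"ry":-0.2,"rz":0.1},{"x":-0.8,"y":6.8,"z":-8.9,"rx":6.4,"ry":-0.2,"rz":0.1},{"x":-0.9,"y":5.8,"z":-9.6,"rx":6.4,"ry":-0.2,"rz":0.1},{"x":-0.9,"y":4.7,"z":-10.2,"rx":6.4,"ry":-0.2,"rz":0.1},{"x":-0.9,"y":3.5,"z":-10.6,"rx":6.4,"ry":-0.2,"rz":0.1},{"x":-0.9,"y":2.3,"z":-11.0,"rx":6.4,"ry":-0.2,"rz":0.1},{"x":-1.0,"y":1.1,"z":-11.1,"rx":6.4,"ry":-0.2,"rz":0.1},
```

View pics/s2.png

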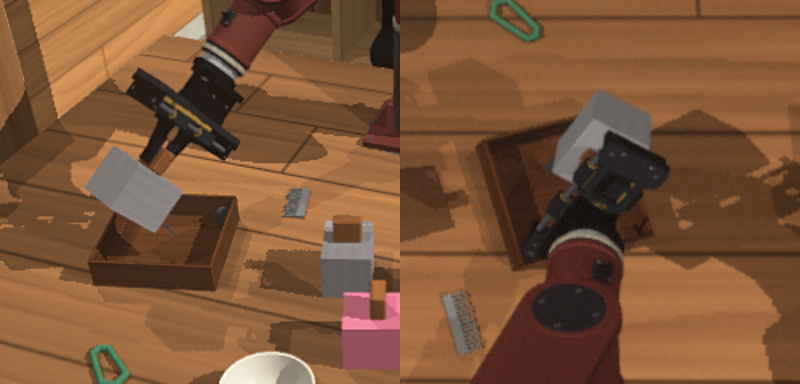

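The ball is in the tray, seen as a dark sphere at left-panel pixel (220,212), and the weight has dropped to about 2.5 N. Now carry the tin back.

>>> step_arm(increments=[{"x":-1,"y":8.5,"z":-7,"rx":4,"ry":-0.2,"rz":0.1},{"x":-1,"y":8,"z":-8,"rx":7,"ry":-0.2,"rz":0.1},{"x":-1,"y":7,"z":-9,"rx":7,"ry":-0.2,"rz":0.1},{"x":-1,"y":6,"z":-9.5,"rx":7,"ry":-0.2,"rz":0.1},{"x":-1,"y":4.5,"z":-10,"rx":7,"ry":-0.2,"rz":0.1},{"x":-1,"y":3.5,"z":-10.5,"rx":7,"ry":-0.2,"rz":0.1},{"x":-1,"y":2.5,"z":-11,"rx":7,"ry":-0.2,"rz":0.1},{"x":-1,"y":1,"z":-11,"rx":5,"ry":-0.2,"rz":0.1}])

```text
time: 11.12
eef_pos: [0.5335, -0.301, 0.265]
tcp_rot: [[0.494, 0.869, 0.006], [0.869, -0.494, -0.005], [-0.001, 0.007, -1.0]]
force: [0.1, 0.2, -2.9]
finger_gap: 0.249
```

>>> step_arm(increments=[{"x":0,"y":0,"z":0,"rx":0,"ry":0,"rz":0}])

```text
time: 11.25
eef_pos: [0.5343, -0.3016, 0.2647]
tcp_rot: [[0.494, 0.869, 0.01], [0.87, -0.494, -0.006], [-0.001, 0.012, -1.0]]
force: [0.1, -0.8, -1.7]
finger_gap: 0.25
```

```bash
python3 -c "
from h import *
plan([((.587,.359,.266),19.8,0,15)])
"
```

```text
t 11.25 p [ 0.5343 -0.3016  0.2647] gap 0.25 F [ 0.1  -0.79 -1.73] M [-0.101  0.08  -0.033]
{"x":40.0,"y":-18.7,"z":-0.3,"rx":0.0,"ry":0.0,"rz":-3.3},{"x":41.0,"y":-16.4,"z":-0.3,"rx":0.0,"ry":0.0,"rz":-3.3},{"x":41.9,"y":-14.0,"z":-0.3,"rx":0.0,"ry":0.0,"rz":-3.3},{"x":42.6,"y":-11.5,"z":-0.3,"rx":0.0,"ry":0.0,"rz":-3.3},{"x":43.2,"y":-9.1,"z":-0.2,"rx":0.0,"ry":0.0,"rz":-3.3},{"x":43.7,"y":-6.6,"z":-0.2,"rx":0.0,"ry":0.0,"rz":-3.3},{"x":44.0,"y":-4.1,"z":-0.2,"rx":0.0,"ry":0.0,"rz":-3.3},{"x":44.2,"y":-1.5,"z":-0.2,"rx":0.0,"ry":0.0,"rz":-3.3},{"x":44.2,"y":1.0,"z":-0.2,"rx":0.0,"ry":0.0,"rz":-3.3},{"x":44.0,"y":3.5,"z":-0.1,"rx":0.0,"ry":0.0,"rz":-3.3},{"x":43.8,"y":6.1,"z":-0.1,"rx":0.0,"ry":0.0,"rz":-3.3},{"x":43.3,"y":8.6,"z":-0.1,"rx":0.0,"ry":0.0,"rz":-3.3},{"x":42.8,"y":11.0,"z":-0.1,"rx":0.0,"ry":0.0,"rz":-3.3},{"x":42.1,"y":13.5,"z":-0.1,"rx":0.0,"ry":0.0,"rz":-3.3},{"x":41.2,"y":15.9,"z":-0.1,"rx":0.0,"ry":0.0,"rz":-3.3},
```

>>> step_arm(increments=[{"x":20,"y":-9.5,"z":0,"rx":0,"ry":0,"rz":-1.6},{"x":20,"y":-9,"z":0,"rx":0,"ry":0,"rz":-1.7},{"x":41,"y":-16.5,"z":0,"rx":0,"ry":0,"rz":-3.3},{"x":42,"y":-14,"z":0,"rx":0,"ry":0,"rz":-3.3},{"x":42.5,"y":-11.5,"z":0,"rx":0,"ry":0,"rz":-3.3},{"x":43,"y":-9,"z":0,"rx":0,"ry":0,"rz":-3.3},{"x":43.5,"y":-6.5,"z":0,"rx":0,"ry":0,"rz":-3.3},{"x":44,"y":-4,"z":0,"rx":0,"ry":0,"rz":-3.3}])

```text
time: 12.25
eef_pos: [0.5557, 0.0101, 0.2629]
tcp_rot: [[0.109, 0.994, 0.009], [0.994, -0.109, -0.005], [-0.004, 0.009, -1.0]]
force: [0.5, -0.4, -2.6]
finger_gap: 0.25
```

>>> step_arm(increments=[{"x":44,"y":-1.5,"z":0,"rx":0,"ry":0,"rz":-3.3},{"x":44,"y":1,"z":0,"rx":0,"ry":0,"rz":-3.3},{"x":44,"y":3.5,"z":0,"rx":0,"ry":0,"rz":-3.3},{"x":44,"y":6,"z":0,"rx":0,"ry":0,"rz":-3.3},{"x":43.5,"y":8.5,"z":0,"rx":0,"ry":0,"rz":-3.3},{"x":43,"y":11,"z":0,"rx":0,"ry":0,"rz":-3.3},{"x":42,"y":13.5,"z":0,"rx":0,"ry":0,"rz":-3.3},{"x":20,"y":8,"z":0,"rx":0,"ry":0,"rz":-1.7}])

```text
time: 13.25
eef_pos: [0.5807, 0.3402, 0.2613]
tcp_rot: [[-0.319, 0.948, 0.008], [0.948, 0.319, -0.005], [-0.007, 0.006, -1.0]]
force: [-0.5, 0.4, -1.1]
finger_gap: 0.257
```

>>> step_arm(increments=[{"x":21,"y":8,"z":0,"rx":0,"ry":0,"rz":-1.6},{"x":0,"y":0,"z":0,"rx":0,"ry":0,"rz":0},{"x":0,"y":0,"z":0,"rx":0,"ry":0,"rz":0}])

```text
time: 13.62
eef_pos: [0.5833, 0.3589, 0.2612]
tcp_rot: [[-0.34, 0.94, 0.008], [0.94, 0.34, -0.006], [-0.008, 0.005, -1.0]]
force: [0.6, 0.4, -1.5]
finger_gap: 0.249
```

```bash
python3 -c "
from h import *
plan([((.587,.359,.088),19.8,0,5)])
"
```

```text
t 13.62 p [0.5833 0.3589 0.2612] gap 0.249 F [ 0.59  0.41 -1.53] M [-0.07   0.02   0.002]
{"x":0.1,"y":0.5,"z":34.6,"rx":0.1,"ry":0.1,"rz":0.0},{"x":0.0,"y":0.6,"z":34.6,"rx":0.1,"ry":0.1,"rz":0.0},{"x":-0.1,"y":0.6,"z":34.6,"rx":0.1,"ry":0.1,"rz":0.0},{"x":-0.1,"y":0.6,"z":34.6,"rx":0.1,"ry":0.1,"rz":0.0},{"x":-0.2,"y":0.7,"z":34.6,"rx":0.1,"ry":0.1,"rz":0.0},
```

>>> step_arm(increments=[{"x":0,"y":1,"z":35,"rx":0.2,"ry":0.2,"rz":0},{"x":0,"y":1,"z":40,"rx":0.1,"ry":0.2,"rz":0},{"x":0,"y":1,"z":40,"rx":0.1,"ry":0.1,"rz":0},{"x":0,"y":0,"z":35,"rx":0,"ry":0,"rz":0},{"x":0,"y":0,"z":15,"rx":0,"ry":0,"rz":0},{"x":0,"y":0,"z":5,"rx":0,"ry":0,"rz":0},{"x":0,"y":0,"z":2,"rx":0,"ry":0,"rz":0},{"x":0,"y":0,"z":0,"rx":0,"ry":0,"rz":0}])

```text
time: 14.62
eef_pos: [0.5878, 0.3606, 0.0909]
tcp_rot: [[-0.34, 0.94, 0.001], [0.94, 0.34, 0.002], [0.001, 0.001, -1.0]]
force: [0.1, -0.8, -2.9]
finger_gap: 0.248
```

>>> step_arm(increments=[{"x":0,"y":0,"z":1.5,"rx":0,"ry":0,"rz":0},{"x":0,"y":0,"z":0,"rx":0,"ry":0,"rz":0}])

```text
time: 14.88
eef_pos: [0.587, 0.3604, 0.0881]
tcp_rot: [[-0.34, 0.94, -0.001], [0.94, 0.341, 0.001], [0.001, -0.001, -1.0]]
force: [0.3, 0.5, -2.0]
finger_gap: 0.251
```

Still about 1.5 mm above. Lower a touch, then open.

>>> step_arm(increments=[{"x":0,"y":0,"z":1.5,"rx":0,"ry":0,"rz":0},{"x":0,"y":0,"z":0.5,"rx":0,"ry":0,"rz":0},{"x":0,"y":0,"z":0,"rx":0,"ry":0,"rz":0}])

```text
time: 15.25
eef_pos: [0.5872, 0.3605, 0.0864]
tcp_rot: [[-0.34, 0.94, -0.001], [0.94, 0.34, 0.001], [0.001, -0.001, -1.0]]
force: [0.1, 0.9, 2.2]
finger_gap: 0.251
```

>>> step_arm(increments=[{"x":0,"y":0,"z":0,"rx":0,"ry":0,"rz":0},{"x":0,"y":0,"z":0,"rx":0,"ry":0,"rz":0},{"x":0,"y":0,"z":0,"rx":0,"ry":0,"rz":0},{"x":0,"y":0,"z":0,"rx":0,"ry":0,"rz":0},{"x":0,"y":0,"z":0,"rx":0,"ry":0,"rz":0},{"x":0,"y":0,"z":0,"rx":0,"ry":0,"rz":0}], grip=1)

```text
time: 16.0
eef_pos: [0.5868, 0.3602, 0.0857]
tcp_rot: [[-0.34, 0.94, -0.002], [0.94, 0.34, 0.0], [0.001, -0.002, -1.0]]
force: [-0.4, -0.0, 0.2]
finger_gap: 0.843
```

>>> step_arm(increments=[{"x":0,"y":0,"z":-10,"rx":0,"ry":0,"rz":0},{"x":0,"y":0,"z":-30,"rx":0,"ry":0,"rz":0},{"x":0,"y":0,"z":-40,"rx":0,"ry":0,"rz":0},{"x":0,"y":0,"z":-20,"rx":0,"ry":0,"rz":0},{"x":0,"y":0,"z":0,"rx":0,"ry":0,"rz":0}])

```text
time: 16.62
eef_pos: [0.5882, 0.3608, 0.1883]
tcp_rot: [[-0.34, 0.94, 0.002], [0.94, 0.34, 0.002], [0.001, 0.003, -1.0]]
force: [-0.0, 0.3, -0.2]
finger_gap: 1.002
```

```bash
python3 -c "
from h import *
plan([((.4985,.1915,.185),-1.2,0,6),((.4985,.1915,.0865),-1.2,0,3)])
p,d=camera('scene'); q,d=camera('top');cv2.imwrite('pics/s3.png',np.hstack([p[100:380,100:500],q[100:380,150:550]])[:,:,::-1])
"
```

```text
t 16.62 p [0.5882 0.3608 0.1883] gap 1.002 F [-0.01  0.27 -0.23] M [-0.064  0.002 -0.004]
{"x":-21.4,"y":-23.7,"z":0.5,"rx":0.0,"ry":-0.0,"rz":3.5},{"x":-22.8,"y":-22.3,"z":0.5,"rx":0.0,"ry":-0.0,"rz":3.5},{"x":-24.2,"y":-20.9,"z":0.5,"rx":0.0,"ry":-0.0,"rz":3.5},{"x":-25.4,"y":-19.3,"z":0.5,"rx":0.0,"ry":-0.0,"rz":3.5},{"x":-26.5,"y":-17.7,"z":0.5,"rx":0.0,"ry":-0.0,"rz":3.5},{"x":-27.6,"y":-16.1,"z":0.5,"rx":0.0,"ry":-0.0,"rz":3.5},
{"x":-0.0,"y":-0.0,"z":32.8,"rx":-0.0,"ry":-0.0,"rz":-0.0},{"x":-0.0,"y":-0.0,"z":32.8,"rx":-0.0,"ry":-0.0,"rz":-0.0},{"x":-0.0,"y":-0.0,"z":32.8,"rx":-0.0,"ry":-0.0,"rz":-0.0},
```

View pics/s3.png

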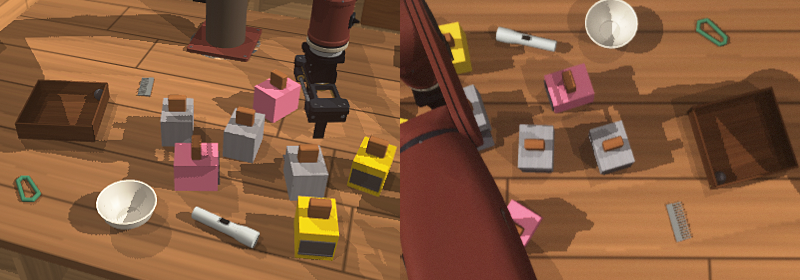

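Tin 1 stands upright at left-panel (305,172) and the ball is in a tray corner at right-panel (722,178). Next is tin 2, at right-panel (535,150).

>>> step_arm(increments=[{"x":-21.5,"y":-23.5,"z":0.5,"rx":0,"ry":0,"rz":3.5},{"x":-23,"y":-22.5,"z":0.5,"rx":0,"ry":0,"rz":3.5},{"x":-24,"y":-21,"z":0.5,"rx":0,"ry":0,"rz":3.5},{"x":-25.5,"y":-19.5,"z":0.5,"rx":0,"ry":0,"rz":3.5},{"x":-26.5,"y":-17.5,"z":0.5,"rx":0,"ry":0,"rz":3.5},{"x":-27.5,"y":-16,"z":0,"rx":0,"ry":0,"rz":3.5},{"x":0,"y":0,"z":0,"rx":0,"ry":0,"rz":0},{"x":0,"y":0,"z":0,"rx":0,"ry":0,"rz":0}])

```text
time: 17.73
eef_pos: [0.4971, 0.191, 0.1822]
tcp_rot: [[0.019, 1.0, -0.003], [1.0, -0.019, 0.0], [0.0, -0.003, -1.0]]
force: [0.6, 0.2, -0.5]
finger_gap: 1.002
```

```bash
python3 -c "
from h import *
plan([((.4985,.1915,.0865),-1.2,0,3)])
"
```

```text
t 17.73 p [0.4971 0.191  0.1822] gap 1.002 F [ 0.61  0.25 -0.46] M [-0.122  0.098  0.004]
{"x":0.2,"y":0.6,"z":31.9,"rx":-0.1,"ry":-0.0,"rz":0.0},{"x":0.2,"y":0.5,"z":31.9,"rx":-0.1,"ry":-0.0,"rz":0.0},{"x":0.2,"y":0.5,"z":31.9,"rx":-0.1,"ry":-0.0,"rz":0.0},
```

>>> step_arm(increments=[{"x":0,"y":1,"z":35,"rx":0,"ry":0,"rz":0},{"x":0,"y":0.5,"z":35,"rx":0,"ry":0,"rz":0},{"x":0,"y":0,"z":20,"rx":0,"ry":0,"rz":0},{"x":0,"y":0,"z":5,"rx":0,"ry":0,"rz":0},{"x":0,"y":0,"z":0,"rx":0,"ry":0,"rz":0},{"x":0,"y":0,"z":0,"rx":0,"ry":0,"rz":0}])

```text
time: 18.48
eef_pos: [0.4997, 0.1913, 0.0894]
tcp_rot: [[0.019, 1.0, 0.0], [1.0, -0.019, 0.001], [0.001, 0.0, -1.0]]
force: [-0.2, 0.3, -0.4]
finger_gap: 0.999
```

>>> step_arm(increments=[{"x":0,"y":0,"z":0,"rx":0,"ry":0,"rz":0},{"x":0,"y":0,"z":0,"rx":0,"ry":0,"rz":0},{"x":0,"y":0,"z":0,"rx":0,"ry":0,"rz":0},{"x":0,"y":0,"z":0,"rx":0,"ry":0,"rz":0},{"x":0,"y":0,"z":0,"rx":0,"ry":0,"rz":0},{"x":0,"y":0,"z":0,"rx":0,"ry":0,"rz":0},{"x":0,"y":0,"z":0,"rx":0,"ry":0,"rz":0},{"x":0,"y":0,"z":0,"rx":0,"ry":0,"rz":0}], grip=-1)

```text
time: 19.48
eef_pos: [0.499, 0.1908, 0.0884]
tcp_rot: [[0.019, 1.0, -0.001], [1.0, -0.019, 0.0], [0.0, -0.001, -1.0]]
force: [0.3, -0.2, 0.1]
finger_gap: 0.244
```

>>> step_arm(increments=[{"x":0,"y":0,"z":0,"rx":0,"ry":0,"rz":0},{"x":0,"y":0,"z":0,"rx":0,"ry":0,"rz":0}])

```text
time: 19.73
eef_pos: [0.499, 0.1908, 0.0884]
tcp_rot: [[0.019, 1.0, -0.001], [1.0, -0.019, 0.0], [0.0, -0.001, -1.0]]
force: [1.7, 0.0, -0.3]
finger_gap: 0.251
```

>>> step_arm(increments=[{"x":0,"y":0,"z":-5,"rx":0,"ry":0,"rz":0},{"x":0,"y":0,"z":-15,"rx":0,"ry":0,"rz":0},{"x":0,"y":0,"z":-15,"rx":0,"ry":0,"rz":0},{"x":0,"y":0,"z":-5,"rx":0,"ry":0,"rz":0},{"x":0,"y":0,"z":0,"rx":0,"ry":0,"rz":0},{"x":0,"y":0,"z":0,"rx":0,"ry":0,"rz":0},{"x":0,"y":0,"z":0,"rx":0,"ry":0,"rz":0}])

```text
time: 20.6
eef_pos: [0.4984, 0.1907, 0.1277]
tcp_rot: [[0.019, 1.0, -0.003], [1.0, -0.019, 0.0], [0.0, -0.003, -1.0]]
force: [-0.2, 0.5, -4.2]
finger_gap: 0.249
```

>>> step_arm(increments=[{"x":0,"y":0,"z":0,"rx":0,"ry":0,"rz":0}])

```text
time: 20.72
eef_pos: [0.4985, 0.1907, 0.1278]
tcp_rot: [[0.019, 1.0, -0.003], [1.0, -0.019, 0.0], [0.0, -0.003, -1.0]]
force: [-0.3, 1.4, -3.8]
finger_gap: 0.248
```

>>> step_arm(increments=[{"x":0,"y":0,"z":0,"rx":0,"ry":0,"rz":0}])

```text
time: 20.85
eef_pos: [0.4987, 0.1908, 0.1281]
tcp_rot: [[0.019, 1.0, -0.002], [1.0, -0.019, 0.0], [0.0, -0.002, -1.0]]
force: [-0.0, 0.2, -3.6]
finger_gap: 0.254
```

>>> step_arm(increments=[{"x":0,"y":0,"z":0,"rx":0,"ry":0,"rz":0}])

```text
time: 20.98
eef_pos: [0.4988, 0.1908, 0.1282]
tcp_rot: [[0.019, 1.0, -0.002], [1.0, -0.019, 0.0], [0.0, -0.002, -1.0]]
force: [-1.4, 0.1, -2.8]
finger_gap: 0.247
```

>>> step_arm(increments=[{"x":0,"y":0,"z":0,"rx":0,"ry":0,"rz":0}])

```text
time: 21.1
eef_pos: [0.4989, 0.1908, 0.1283]
tcp_rot: [[0.019, 1.0, -0.002], [1.0, -0.019, 0.0], [0.0, -0.002, -1.0]]
force: [0.4, -0.2, -4.6]
finger_gap: 0.249
```

>>> step_arm(increments=[{"x":0,"y":0,"z":0,"rx":0,"ry":0,"rz":0}])

```text
time: 21.22
eef_pos: [0.4988, 0.1908, 0.1283]
tcp_rot: [[0.019, 1.0, -0.002], [1.0, -0.019, 0.0], [0.0, -0.002, -1.0]]
force: [-0.3, -0.1, -4.4]
finger_gap: 0.251
```

>>> step_arm(increments=[{"x":0,"y":0,"z":0,"rx":0,"ry":0,"rz":0}])

```text
time: 21.35
eef_pos: [0.4989, 0.1908, 0.1283]
tcp_rot: [[0.019, 1.0, -0.002], [1.0, -0.019, 0.0], [0.0, -0.002, -1.0]]
force: [0.1, -0.6, -4.0]
finger_gap: 0.251
```

>>> step_arm(increments=[{"x":0,"y":0,"z":0,"rx":0,"ry":0,"rz":0}])

```text
time: 21.48
eef_pos: [0.4989, 0.1908, 0.1283]
tcp_rot: [[0.019, 1.0, -0.002], [1.0, -0.019, 0.0], [0.0, -0.002, -1.0]]
force: [-0.7, 0.3, -4.2]
finger_gap: 0.25
```

```bash
python3 -c "
from h import *
plan([((.499,.191,.268),-1.2,0,4),((.533,-.301,.268),-29.5,0,12),((.533,-.301,.165),-29.5,55,8)])
"
```

```text
t 21.48 p [0.4989 0.1908 0.1283] gap 0.25 F [-0.68  0.33 -4.16] M [-0.163  0.101 -0.002]
{"x":0.1,"y":-0.0,"z":-34.9,"rx":-0.0,"ry":-0.0,"rz":0.0},{"x":0.1,"y":-0.0,"z":-34.9,"rx":-0.0,"ry":-0.0,"rz":0.0},{"x":0.1,"y":0.0,"z":-34.9,"rx":-0.0,"ry":-0.0,"rz":0.0},{"x":0.1,"y":0.0,"z":-34.9,"rx":-0.0,"ry":-0.0,"rz":0.0},
{"x":-40.9,"y":3.7,"z":-0.0,"rx":0.0,"ry":0.0,"rz":2.4},{"x":-40.7,"y":5.4,"z":-0.0,"rx":0.0,"ry":0.0,"rz":2.4},{"x":-40.5,"y":7.0,"z":-0.0,"rx":0.0,"ry":0.0,"rz":2.4},{"x":-40.2,"y":8.7,"z":-0.0,"rx":0.0,"ry":0.0,"rz":2.4},{"x":-39.8,"y":10.4,"z":-0.0,"rx":0.0,"ry":0.0,"rz":2.4},{"x":-39.3,"y":12.0,"z":-0.0,"rx":0.0,"ry":0.0,"rz":2.4},{"x":-38.8,"y":13.6,"z":-0.0,"rx":0.0,"ry":0.0,"rz":2.4},{"x":-38.2,"y":15.2,"z":-0.0,"rx":0.0,"ry":0.0,"rz":2.4},{"x":-37.5,"y":16.7,"z":-0.0,"rx":0.0,"ry":0.0,"rz":2.4},{"x":-36.8,"y":18.3,"z":-0.0,"rx":0.0,"ry":0.0,"rz":2.4},{"x":-36.0,"y":19.8,"z":-0.0,"rx":0.0,"ry":0.0,"rz":2.4},{"x":-35.2,"y":21.2,"z":-0.0,"rx":0.0,"ry":0.0,"rz":2.4},
{"x":-0.0,"y":-0.0,"z":12.9,"rx":-6.9,"ry":0.0,"rz":-0.0},{"x":-0.0,"y":-1.5,"z":12.8,"rx":-6.9,"ry":0.0,"rz":-0.0},{"x":-0.0,"y":-3.1,"z":12.5,"rx":-6.9,"ry":0.0,"rz":-0.0},{"x":-0.0,"y":-4.5,"z":12.0,"rx":-6.9,"ry":0.0,"rz":-0.0},{"x":-0.0,"y":-5.9,"z":11.4,"rx":-6.9,"ry":0.0,"rz":-0.0},{"x":-0.0,"y":-7.3,"z":10.6,"rx":-6.9,"ry":0.0,"rz":-0.0},{"x":-0.0,"y":-8.5,"z":9.7,"rx":-6.9,"ry":0.0,"rz":-0.0},{"x":-0.0,"y":-9.6,"z":8.6,"rx":-6.9,"ry":0.0,"rz":-0.0},
```

The mean reading is about −3.9 N (0.37–0.40 kg), so tin 2 is loaded too.

>>> step_arm(increments=[{"x":0,"y":0,"z":-20,"rx":0,"ry":0,"rz":0},{"x":0,"y":0,"z":-35,"rx":0,"ry":0,"rz":0},{"x":0,"y":0,"z":-40,"rx":0,"ry":0,"rz":0},{"x":0,"y":0,"z":-30,"rx":0,"ry":0,"rz":0},{"x":0,"y":0,"z":-15,"rx":0,"ry":0,"rz":0},{"x":-20,"y":2,"z":0,"rx":0,"ry":0,"rz":1.2},{"x":-21,"y":2,"z":0,"rx":0,"ry":0,"rz":1.2},{"x":-40.5,"y":5.5,"z":0,"rx":0,"ry":0,"rz":2.4}])

```text
time: 22.48
eef_pos: [0.5043, 0.109, 0.2671]
tcp_rot: [[0.102, 0.995, -0.003], [0.995, -0.102, 0.001], [0.0, -0.004, -1.0]]
force: [0.3, -0.4, -3.4]
finger_gap: 0.251
```

>>> step_arm(increments=[{"x":-40.5,"y":7,"z":0,"rx":0,"ry":0,"rz":2.4},{"x":-40,"y":8.5,"z":0,"rx":0,"ry":0,"rz":2.4},{"x":-40,"y":10.5,"z":0,"rx":0,"ry":0,"rz":2.4},{"x":-39.5,"y":12,"z":0,"rx":0,"ry":0,"rz":2.4},{"x":-39,"y":13.5,"z":0,"rx":0,"ry":0,"rz":2.4},{"x":-38,"y":15,"z":0,"rx":0,"ry":0,"rz":2.4},{"x":-37.5,"y":17,"z":0,"rx":0,"ry":0,"rz":2.4},{"x":-37,"y":18,"z":0,"rx":0,"ry":0,"rz":2.4}])

```text
time: 23.48
eef_pos: [0.5259, -0.2206, 0.2669]
tcp_rot: [[0.426, 0.905, -0.003], [0.905, -0.426, 0.001], [-0.0, -0.004, -1.0]]
force: [-0.3, 0.0, -3.6]
finger_gap: 0.246
```

>>> step_arm(increments=[{"x":-36,"y":20,"z":0,"rx":0,"ry":0,"rz":2.4},{"x":-20,"y":12,"z":0,"rx":0,"ry":0,"rz":1.4},{"x":-15,"y":9,"z":0,"rx":0,"ry":0,"rz":1},{"x":0,"y":0,"z":0,"rx":0,"ry":0,"rz":0},{"x":0,"y":0,"z":0,"rx":0,"ry":0,"rz":0}])

```text
time: 24.1
eef_pos: [0.5314, -0.3001, 0.2679]
tcp_rot: [[0.497, 0.867, -0.002], [0.867, -0.497, 0.001], [0.0, -0.002, -1.0]]
force: [0.2, -0.6, -4.3]
finger_gap: 0.252
```

```bash
python3 -c "
from h import *
plan([((.533,-.301,.165),-29.5,57,8)])
"
```

```text
t 24.1 p [ 0.5314 -0.3001  0.2679] gap 0.252 F [ 0.17 -0.6  -4.32] M [-0.099  0.144 -0.01 ]
{"x":0.0,"y":0.3,"z":12.9,"rx":-7.1,"ry":0.0,"rz":-0.0},{"x":-0.0,"y":-1.3,"z":12.8,"rx":-7.1,"ry":0.0,"rz":-0.0},{"x":-0.0,"y":-2.9,"z":12.5,"rx":-7.1,"ry":0.0,"rz":-0.0},{"x":-0.0,"y":-4.5,"z":12.1,"rx":-7.1,"ry":0.0,"rz":-0.0},{"x":-0.0,"y":-5.9,"z":11.4,"rx":-7.1,"ry":0.0,"rz":-0.0},{"x":-0.0,"y":-7.3,"z":10.6,"rx":-7.1,"ry":0.0,"rz":-0.0},{"x":-0.0,"y":-8.6,"z":9.6,"rx":-7.1,"ry":0.0,"rz":-0.0},{"x":-0.0,"y":-9.7,"z":8.5,"rx":-7.1,"ry":0.0,"rz":-0.0},
```

>>> step_arm(increments=[{"x":0,"y":0,"z":12.5,"rx":-4,"ry":0,"rz":0},{"x":0,"y":-1,"z":12.5,"rx":-7.5,"ry":0,"rz":0},{"x":0,"y":-3,"z":12.5,"rx":-7.5,"ry":0,"rz":0},{"x":0,"y":-4,"z":12,"rx":-7.5,"ry":0,"rz":0},{"x":0,"y":-6,"z":11,"rx":-7.5,"ry":0,"rz":0},{"x":0,"y":-7,"z":10.5,"rx":-7.5,"ry":0,"rz":0},{"x":0,"y":-8,"z":9.5,"rx":-7.5,"ry":0,"rz":0},{"x":0,"y":-9,"z":8.5,"rx":-6,"ry":0,"rz":0}])

```text
time: 25.1
eef_pos: [0.5365, -0.2923, 0.1755]
tcp_rot: [[0.477, 0.547, 0.688], [0.879, -0.31, -0.363], [0.015, 0.777, -0.629]]
force: [1.3, -0.6, -1.8]
finger_gap: 0.249
```

>>> step_arm(increments=[{"x":0,"y":0,"z":0,"rx":0,"ry":0,"rz":0},{"x":0,"y":0,"z":0,"rx":0,"ry":0,"rz":0},{"x":0,"y":0,"z":0,"rx":0,"ry":0,"rz":0},{"x":0,"y":0,"z":0,"rx":0,"ry":0,"rz":0},{"x":0,"y":0,"z":0,"rx":0,"ry":0,"rz":0},{"x":0,"y":0,"z":0,"rx":0,"ry":0,"rz":0},{"x":0,"y":0,"z":0,"rx":0,"ry":0,"rz":0},{"x":0,"y":0,"z":0,"rx":0,"ry":0,"rz":0}])

```text
time: 26.1
eef_pos: [0.5377, -0.2949, 0.1776]
tcp_rot: [[0.479, 0.547, 0.687], [0.878, -0.31, -0.365], [0.014, 0.778, -0.628]]
force: [-0.1, 0.3, -1.0]
finger_gap: 0.247
```

```bash
python3 -c "
from h import *
plan([((.533,-.301,.268),-29.5,0,8)])
p,d=camera('scene'); q,d=camera('top');cv2.imwrite('pics/s4.png',np.hstack([cv2.resize(p[60:300,60:310],None,fx=1.6,fy=1.6),cv2.resize(q[120:360,390:640],None,fx=1.6,fy=1.6)])[:,:,::-1])
"
```

```text
t 26.1 p [ 0.5377 -0.2949  0.1776] gap 0.247 F [-0.15  0.28 -1.03] M [ 0.281  0.765 -0.042]
{"x":-0.8,"y":8.7,"z":-7.2,"rx":6.4,"ry":-0.1,"rz":0.1},{"x":-0.8,"y":7.9,"z":-8.2,"rx":6.4,"ry":-0.1,"rz":0.1},{"x":-0.8,"y":6.9,"z":-9.0,"rx":6.4,"ry":-0.1,"rz":0.1},{"x":-0.8,"y":5.9,"z":-9.7,"rx":6.4,"ry":-0.1,"rz":0.1},{"x":-0.8,"y":4.7,"z":-10.3,"rx":6.4,"ry":-0.1,"rz":0.1},{"x":-0.9,"y":3.6,"z":-10.7,"rx":6.4,"ry":-0.1,"rz":0.1},{"x":-0.9,"y":2.4,"z":-11.1,"rx":6.4,"ry":-0.1,"rz":0.1},{"x":-0.9,"y":1.1,"z":-11.3,"rx":6.4,"ry":-0.1,"rz":0.1},
```

View pics/s4.png

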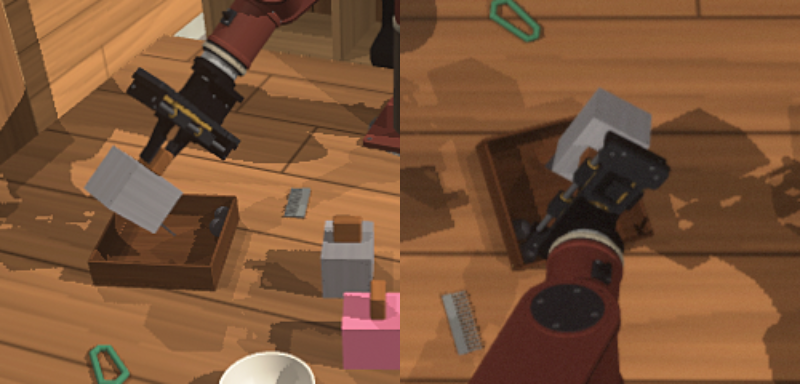

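Two balls are now in the tray, at left-panel (218,213) and (215,230). Carry tin 2 back to its spot.

>>> step_arm(increments=[{"x":-1,"y":8.5,"z":-7,"rx":4,"ry":-0.2,"rz":0.1},{"x":-1,"y":8,"z":-8,"rx":7,"ry":-0.2,"rz":0.1},{"x":-1,"y":7,"z":-9,"rx":7,"ry":-0.2,"rz":0.1},{"x":-1,"y":6,"z":-9.5,"rx":7,"ry":-0.1,"rz":0.1},{"x":-1,"y":4.5,"z":-10,"rx":7,"ry":-0.1,"rz":0.1},{"x":-1,"y":3.5,"z":-10.5,"rx":7,"ry":-0.1,"rz":0.1},{"x":-1,"y":2.5,"z":-11,"rx":7,"ry":-0.1,"rz":0.1},{"x":-1,"y":1,"z":-11,"rx":5.3,"ry":-0.1,"rz":0.1}])

```text
time: 27.2
eef_pos: [0.533, -0.3012, 0.2662]
tcp_rot: [[0.495, 0.869, 0.006], [0.869, -0.495, 0.003], [0.006, 0.004, -1.0]]
force: [0.8, 0.1, -2.0]
finger_gap: 0.249
```

>>> step_arm(increments=[{"x":0,"y":0,"z":0,"rx":0,"ry":0,"rz":0},{"x":0,"y":0,"z":0,"rx":0,"ry":0,"rz":0}])

```text
time: 27.45
eef_pos: [0.5322, -0.3005, 0.2645]
tcp_rot: [[0.494, 0.869, 0.008], [0.869, -0.494, 0.003], [0.007, 0.006, -1.0]]
force: [0.5, 0.2, -2.1]
finger_gap: 0.25
```

```bash
python3 -c "
from h import *
plan([((.499,.191,.268),-1.2,0,12)])
"
```

```text
t 27.45 p [ 0.5322 -0.3005  0.2645] gap 0.25 F [ 0.51  0.2  -2.11] M [-0.145  0.102 -0.047]
{"x":34.2,"y":-22.7,"z":-0.2,"rx":0.0,"ry":-0.0,"rz":-2.4},{"x":35.1,"y":-21.2,"z":-0.2,"rx":0.0,"ry":-0.0,"rz":-2.4},{"x":36.0,"y":-19.7,"z":-0.2,"rx":0.0,"ry":-0.0,"rz":-2.4},{"x":36.8,"y":-18.2,"z":-0.2,"rx":0.0,"ry":-0.0,"rz":-2.4},{"x":37.5,"y":-16.7,"z":-0.2,"rx":0.0,"ry":-0.0,"rz":-2.4},{"x":38.2,"y":-15.1,"z":-0.2,"rx":0.0,"ry":-0.0,"rz":-2.4},{"x":38.8,"y":-13.6,"z":-0.2,"rx":0.0,"ry":-0.0,"rz":-2.4},{"x":39.3,"y":-11.9,"z":-0.2,"rx":0.0,"ry":-0.0,"rz":-2.4},{"x":39.7,"y":-10.3,"z":-0.2,"rx":0.0,"ry":-0.0,"rz":-2.4},{"x":40.1,"y":-8.7,"z":-0.3,"rx":0.0,"ry":-0.0,"rz":-2.4},{"x":40.5,"y":-7.0,"z":-0.3,"rx":0.0,"ry":-0.0,"rz":-2.4},{"x":40.7,"y":-5.3,"z":-0.3,"rx":0.0,"ry":-0.0,"rz":-2.4},
```

>>> step_arm(increments=[{"x":17,"y":-11.5,"z":0,"rx":0,"ry":0,"rz":-1.2},{"x":17.5,"y":-11,"z":0,"rx":0,"ry":0,"rz":-1.2},{"x":35,"y":-21,"z":0,"rx":0,"ry":0,"rz":-2.4},{"x":36,"y":-19.5,"z":0,"rx":0,"ry":0,"rz":-2.4},{"x":37,"y":-18,"z":0,"rx":0,"ry":0,"rz":-2.4},{"x":37.5,"y":-16.5,"z":0,"rx":0,"ry":0,"rz":-2.4},{"x":38,"y":-15,"z":0,"rx":0,"ry":0,"rz":-2.4},{"x":39,"y":-13.5,"z":0,"rx":0,"ry":0,"rz":-2.4}])

```text
time: 28.45
eef_pos: [0.5123, -0.0116, 0.2662]
tcp_rot: [[0.219, 0.976, 0.009], [0.976, -0.219, 0.003], [0.005, 0.008, -1.0]]
force: [2.3, -0.1, -1.5]
finger_gap: 0.248
```

>>> step_arm(increments=[{"x":39.5,"y":-12,"z":0,"rx":0,"ry":0,"rz":-2.4},{"x":40,"y":-10,"z":0,"rx":0,"ry":0,"rz":-2.4},{"x":40,"y":-9,"z":0,"rx":0,"ry":0,"rz":-2.4},{"x":40.5,"y":-7,"z":0,"rx":0,"ry":0,"rz":-2.4},{"x":20,"y":-3,"z":0,"rx":0,"ry":0,"rz":-1.2},{"x":20.5,"y":-2.5,"z":0,"rx":0,"ry":0,"rz":-1.2},{"x":0,"y":0,"z":0,"rx":0,"ry":0,"rz":0},{"x":0,"y":0,"z":0,"rx":0,"ry":0,"rz":0}])

```text
time: 29.45
eef_pos: [0.4973, 0.1907, 0.2665]
tcp_rot: [[0.014, 1.0, 0.008], [1.0, -0.014, 0.002], [0.002, 0.008, -1.0]]
force: [0.3, 0.3, -2.0]
finger_gap: 0.245
```

```bash
python3 -c "
from h import *
plan([((.499,.191,.0885),-1.2,0,4)])
"
```

```text
t 29.45 p [0.4973 0.1907 0.2665] gap 0.245 F [ 0.34  0.28 -1.95] M [-0.086  0.081 -0.05 ]
{"x":-0.0,"y":0.1,"z":44.5,"rx":0.1,"ry":-0.0,"rz":0.1},{"x":-0.0,"y":0.2,"z":44.5,"rx":0.1,"ry":-0.0,"rz":0.1},{"x":0.0,"y":0.2,"z":44.5,"rx":0.1,"ry":-0.0,"rz":0.1},{"x":0.0,"y":0.3,"z":44.5,"rx":0.1,"ry":-0.0,"rz":0.1},
```

>>> step_arm(increments=[{"x":0,"y":1,"z":35,"rx":0.2,"ry":-0.1,"rz":0.1},{"x":0,"y":0,"z":45,"rx":0.2,"ry":0,"rz":0.1},{"x":0,"y":0,"z":45,"rx":0,"ry":0,"rz":0},{"x":0,"y":0,"z":30,"rx":0,"ry":0,"rz":0},{"x":0,"y":0,"z":15,"rx":0,"ry":0,"rz":0},{"x":0,"y":0,"z":6,"rx":0,"ry":0,"rz":0},{"x":0,"y":0,"z":0,"rx":0,"ry":0,"rz":0},{"x":0,"y":0,"z":0,"rx":0,"ry":0,"rz":0}])

```text
time: 30.45
eef_pos: [0.5007, 0.1911, 0.0919]
tcp_rot: [[0.018, 1.0, 0.003], [1.0, -0.018, 0.001], [0.002, 0.003, -1.0]]
force: [-0.4, -0.5, -1.9]
finger_gap: 0.254
```

>>> step_arm(increments=[{"x":0,"y":0,"z":2,"rx":0,"ry":0,"rz":0},{"x":0,"y":0,"z":1.5,"rx":0,"ry":0,"rz":0},{"x":0,"y":0,"z":1,"rx":0,"ry":0,"rz":0},{"x":0,"y":0,"z":0,"rx":0,"ry":0,"rz":0},{"x":0,"y":0,"z":0,"rx":0,"ry":0,"rz":0}])

```text
time: 31.08
eef_pos: [0.5009, 0.1911, 0.0881]
tcp_rot: [[0.018, 1.0, 0.004], [1.0, -0.018, 0.001], [0.001, 0.004, -1.0]]
force: [-0.5, -1.0, 8.9]
finger_gap: 0.252
```

Contact made at 9 N. Release and go to tin 3.

>>> step_arm(increments=[{"x":0,"y":0,"z":-0.5,"rx":0,"ry":0,"rz":0},{"x":0,"y":0,"z":0,"rx":0,"ry":0,"rz":0},{"x":0,"y":0,"z":0,"rx":0,"ry":0,"rz":0},{"x":0,"y":0,"z":0,"rx":0,"ry":0,"rz":0},{"x":0,"y":0,"z":0,"rx":0,"ry":0,"rz":0},{"x":0,"y":0,"z":0,"rx":0,"ry":0,"rz":0}], grip=1)

```text
time: 31.82
eef_pos: [0.4995, 0.1909, 0.0864]
tcp_rot: [[0.018, 1.0, 0.001], [1.0, -0.018, 0.001], [0.001, 0.001, -1.0]]
force: [0.3, 0.5, -0.1]
finger_gap: 0.85
```

>>> step_arm(increments=[{"x":0,"y":0,"z":-10,"rx":0,"ry":0,"rz":0},{"x":0,"y":0,"z":-30,"rx":0,"ry":0,"rz":0},{"x":0,"y":0,"z":-40,"rx":0,"ry":0,"rz":0},{"x":0,"y":0,"z":-20,"rx":0,"ry":0,"rz":0},{"x":0,"y":0,"z":0,"rx":0,"ry":0,"rz":0}])

```text
time: 32.45
eef_pos: [0.5011, 0.1912, 0.1892]
tcp_rot: [[0.018, 1.0, 0.006], [1.0, -0.018, 0.002], [0.002, 0.006, -1.0]]
force: [0.1, 0.6, 0.5]
finger_gap: 1.0
```

```bash
python3 -c "
from h import *
plan([((.5005,.017,.188),16.5,0,6)])
p,d=camera('scene'); q,d=camera('top');cv2.imwrite('pics/s5.png',np.hstack([p[100:380,100:500],q[100:380,150:550]])[:,:,::-1])
"
```

```text
t 32.45 p [0.5011 0.1912 0.1892] gap 1.0 F [0.07 0.64 0.49] M [-0.15   0.034  0.011]
{"x":-29.0,"y":0.4,"z":0.1,"rx":0.1,"ry":-0.0,"rz":-2.9},{"x":-29.0,"y":-1.1,"z":0.1,"rx":0.1,"ry":-0.0,"rz":-2.9},{"x":-28.9,"y":-2.5,"z":0.2,"rx":0.1,"ry":-0.0,"rz":-2.9},{"x":-28.8,"y":-4.0,"z":0.2,"rx":0.1,"ry":-0.0,"rz":-2.9},{"x":-28.5,"y":-5.5,"z":0.2,"rx":0.1,"ry":-0.0,"rz":-2.9},{"x":-28.2,"y":-6.9,"z":0.2,"rx":0.1,"ry":-0.0,"rz":-2.9},
```

View pics/s5.png

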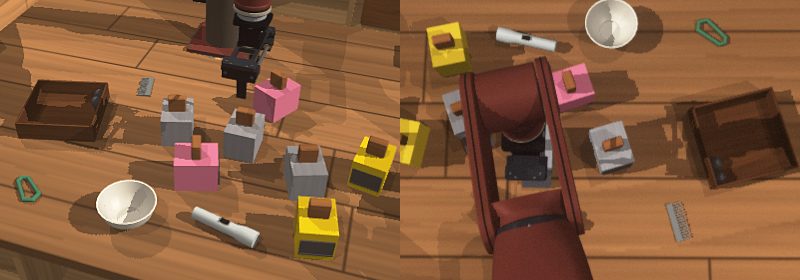

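Both poured tins stand upright and two balls sit in the tray near right-panel (718,168). Tin 3 is at right-panel (612,148).

>>> step_arm(increments=[{"x":-29,"y":0.5,"z":0,"rx":0.1,"ry":0,"rz":-2.9},{"x":-29,"y":-1,"z":0,"rx":0.1,"ry":0,"rz":-2.9},{"x":-29,"y":-2.5,"z":0,"rx":0.1,"ry":0,"rz":-2.9},{"x":-29,"y":-4,"z":0,"rx":0,"ry":0,"rz":-2.9},{"x":-28.5,"y":-5.5,"z":0,"rx":0,"ry":0,"rz":-2.9},{"x":-28,"y":-7,"z":0,"rx":0,"ry":0,"rz":-2.9},{"x":0,"y":0,"z":0,"rx":0,"ry":0,"rz":0},{"x":0,"y":0,"z":0,"rx":0,"ry":0,"rz":0}])

```text
time: 33.55
eef_pos: [0.4981, 0.017, 0.1853]
tcp_rot: [[-0.281, 0.96, -0.006], [0.96, 0.281, 0.001], [0.003, -0.005, -1.0]]
force: [0.4, 0.1, -0.4]
finger_gap: 1.001
```

```bash
python3 -c "
from h import *
plan([((.5005,.017,.087),16.5,0,3)])
"
```

```text
t 33.55 p [0.4981 0.017  0.1853] gap 1.001 F [ 0.37  0.06 -0.36] M [-0.097  0.057 -0.016]
{"x":-0.3,"y":0.9,"z":32.7,"rx":-0.1,"ry":-0.1,"rz":-0.1},{"x":-0.3,"y":0.9,"z":32.7,"rx":-0.1,"ry":-0.1,"rz":-0.1},{"x":-0.2,"y":0.8,"z":32.8,"rx":-0.1,"ry":-0.1,"rz":-0.1},
```

>>> step_arm(increments=[{"x":0,"y":1,"z":35,"rx":-0.1,"ry":-0.1,"rz":-0.2},{"x":0,"y":0.5,"z":35,"rx":-0.1,"ry":-0.1,"rz":0},{"x":0,"y":0,"z":20,"rx":0,"ry":0,"rz":0},{"x":0,"y":0,"z":8,"rx":0,"ry":0,"rz":0},{"x":0,"y":0,"z":0,"rx":0,"ry":0,"rz":0},{"x":0,"y":0,"z":0,"rx":0,"ry":0,"rz":0}])

```text
time: 34.3
eef_pos: [0.5008, 0.0171, 0.0894]
tcp_rot: [[-0.285, 0.958, 0.002], [0.958, 0.285, -0.002], [-0.002, 0.001, -1.0]]
force: [-0.2, 0.6, 0.6]
finger_gap: 0.998
```

>>> step_arm(increments=[{"x":0,"y":0,"z":0,"rx":0,"ry":0,"rz":0},{"x":0,"y":0,"z":0,"rx":0,"ry":0,"rz":0},{"x":0,"y":0,"z":0,"rx":0,"ry":0,"rz":0},{"x":0,"y":0,"z":0,"rx":0,"ry":0,"rz":0},{"x":0,"y":0,"z":0,"rx":0,"ry":0,"rz":0},{"x":0,"y":0,"z":0,"rx":0,"ry":0,"rz":0},{"x":0,"y":0,"z":0,"rx":0,"ry":0,"rz":0},{"x":0,"y":0,"z":0,"rx":0,"ry":0,"rz":0}], grip=-1)

```text
time: 35.3
eef_pos: [0.4999, 0.0169, 0.0882]
tcp_rot: [[-0.285, 0.958, 0.0], [0.958, 0.285, -0.002], [-0.002, -0.0, -1.0]]
force: [-0.5, -0.1, -2.0]
finger_gap: 0.249
```

>>> step_arm(increments=[{"x":0,"y":0,"z":0,"rx":0,"ry":0,"rz":0},{"x":0,"y":0,"z":0,"rx":0,"ry":0,"rz":0}])

```text
time: 35.55
eef_pos: [0.4998, 0.0169, 0.0881]
tcp_rot: [[-0.285, 0.958, -0.0], [0.958, 0.285, -0.002], [-0.001, -0.001, -1.0]]
force: [0.3, 0.4, -1.4]
finger_gap: 0.25
```

>>> step_arm(increments=[{"x":0,"y":0,"z":-5,"rx":0,"ry":0,"rz":0},{"x":0,"y":0,"z":-15,"rx":0,"ry":0,"rz":0},{"x":0,"y":0,"z":-15,"rx":0,"ry":0,"rz":0},{"x":0,"y":0,"z":-5,"rx":0,"ry":0,"rz":0},{"x":0,"y":0,"z":0,"rx":0,"ry":0,"rz":0},{"x":0,"y":0,"z":0,"rx":0,"ry":0,"rz":0},{"x":0,"y":0,"z":0,"rx":0,"ry":0,"rz":0}])

```text
time: 36.42
eef_pos: [0.4995, 0.017, 0.1277]
tcp_rot: [[-0.285, 0.958, -0.001], [0.958, 0.285, -0.002], [-0.001, -0.001, -1.0]]
force: [0.2, 1.0, -3.1]
finger_gap: 0.248
```

>>> step_arm(increments=[{"x":0,"y":0,"z":0,"rx":0,"ry":0,"rz":0}])

```text
time: 36.55
eef_pos: [0.4997, 0.017, 0.1279]
tcp_rot: [[-0.285, 0.958, -0.001], [0.958, 0.285, -0.002], [-0.001, -0.001, -1.0]]
force: [-0.3, -0.6, -2.3]
finger_gap: 0.252
```

>>> step_arm(increments=[{"x":0,"y":0,"z":0,"rx":0,"ry":0,"rz":0}])

```text
time: 36.67
eef_pos: [0.4998, 0.017, 0.1281]
tcp_rot: [[-0.285, 0.958, -0.0], [0.958, 0.285, -0.002], [-0.001, -0.001, -1.0]]
force: [0.2, -0.6, -1.4]
finger_gap: 0.251
```

>>> step_arm(increments=[{"x":0,"y":0,"z":0,"rx":0,"ry":0,"rz":0}])

```text
time: 36.8
eef_pos: [0.4999, 0.0169, 0.1282]
tcp_rot: [[-0.285, 0.958, -0.0], [0.958, 0.285, -0.002], [-0.002, -0.001, -1.0]]
force: [0.1, -0.1, -2.1]
finger_gap: 0.25
```

>>> step_arm(increments=[{"x":0,"y":0,"z":0,"rx":0,"ry":0,"rz":0}])

```text
time: 36.92
eef_pos: [0.5, 0.0169, 0.1283]
tcp_rot: [[-0.285, 0.958, 0.0], [0.958, 0.285, -0.002], [-0.002, -0.0, -1.0]]
force: [0.5, -0.1, -1.6]
finger_gap: 0.254
```

>>> step_arm(increments=[{"x":0,"y":0,"z":0,"rx":0,"ry":0,"rz":0}])

```text
time: 37.05
eef_pos: [0.5, 0.0169, 0.1283]
tcp_rot: [[-0.285, 0.958, 0.0], [0.958, 0.285, -0.002], [-0.002, -0.0, -1.0]]
force: [0.5, -0.3, -1.4]
finger_gap: 0.251
```

>>> step_arm(increments=[{"x":0,"y":0,"z":0,"rx":0,"ry":0,"rz":0}])

```text
time: 37.17
eef_pos: [0.5, 0.0169, 0.1283]
tcp_rot: [[-0.285, 0.958, 0.0], [0.958, 0.285, -0.002], [-0.002, -0.0, -1.0]]
force: [0.2, 0.6, -2.9]
finger_gap: 0.255
```

The mean is about −2.0 N (0.2 kg), so tin 3 is empty. Put it straight back down without tipping.

>>> step_arm(increments=[{"x":0,"y":0,"z":15,"rx":0,"ry":0,"rz":0},{"x":0,"y":0,"z":15,"rx":0,"ry":0,"rz":0},{"x":0,"y":0,"z":7,"rx":0,"ry":0,"rz":0},{"x":0,"y":0,"z":2,"rx":0,"ry":0,"rz":0},{"x":0,"y":0,"z":1,"rx":0,"ry":0,"rz":0},{"x":0,"y":0,"z":0,"rx":0,"ry":0,"rz":0},{"x":0,"y":0,"z":0,"rx":0,"ry":0,"rz":0}])

```text
time: 38.05
eef_pos: [0.5003, 0.0168, 0.0887]
tcp_rot: [[-0.285, 0.958, 0.001], [0.958, 0.285, -0.002], [-0.002, 0.0, -1.0]]
force: [-0.5, -1.1, -1.6]
finger_gap: 0.25
```

>>> step_arm(increments=[{"x":0,"y":0,"z":1,"rx":0,"ry":0,"rz":0},{"x":0,"y":0,"z":0,"rx":0,"ry":0,"rz":0},{"x":0,"y":0,"z":0,"rx":0,"ry":0,"rz":0}])

```text
time: 38.42
eef_pos: [0.5006, 0.0169, 0.088]
tcp_rot: [[-0.285, 0.958, 0.001], [0.958, 0.285, -0.002], [-0.002, 0.001, -1.0]]
force: [-0.1, 1.4, 4.2]
finger_gap: 0.252
```

>>> step_arm(increments=[{"x":0,"y":0,"z":0,"rx":0,"ry":0,"rz":0},{"x":0,"y":0,"z":0,"rx":0,"ry":0,"rz":0},{"x":0,"y":0,"z":0,"rx":0,"ry":0,"rz":0},{"x":0,"y":0,"z":0,"rx":0,"ry":0,"rz":0},{"x":0,"y":0,"z":0,"rx":0,"ry":0,"rz":0},{"x":0,"y":0,"z":0,"rx":0,"ry":0,"rz":0},{"x":0,"y":0,"z":0,"rx":0,"ry":0,"rz":0}], grip=1)

```text
time: 39.3
eef_pos: [0.5, 0.0169, 0.0873]
tcp_rot: [[-0.285, 0.958, 0.0], [0.958, 0.285, -0.002], [-0.002, -0.0, -1.0]]
force: [-0.3, 0.7, 0.1]
finger_gap: 0.95
```

>>> step_arm(increments=[{"x":0,"y":0,"z":-10,"rx":0,"ry":0,"rz":0},{"x":0,"y":0,"z":-30,"rx":0,"ry":0,"rz":0},{"x":0,"y":0,"z":-40,"rx":0,"ry":0,"rz":0},{"x":0,"y":0,"z":-40,"rx":0,"ry":0,"rz":0},{"x":0,"y":0,"z":-30,"rx":0,"ry":0,"rz":0},{"x":0,"y":-40,"z":-20,"rx":0,"ry":0,"rz":0},{"x":0,"y":-50,"z":0,"rx":0,"ry":0,"rz":0},{"x":0,"y":-20,"z":0,"rx":0,"ry":0,"rz":0}])

```text
time: 40.3
eef_pos: [0.393, -0.0145, 0.2583]
tcp_rot: [[-0.285, 0.959, 0.002], [0.959, 0.285, -0.002], [-0.003, 0.001, -1.0]]
force: [-0.1, -0.0, -0.2]
finger_gap: 1.002
```

```bash
python3 -c "
from h import *
print(state()['time'])
p,d=camera('scene'); q,d=camera('top');cv2.imwrite('pics/s6.png',cv2.resize(np.hstack([p[120:320,100:400],q[120:320,160:560]]),None,fx=1.14,fy=1.14)[:,:,::-1])
cv2.imwrite('pics/s7.png',cv2.resize(p[160:320,100:400],None,fx=2.6,fy=2.6,interpolation=2)[:,:,::-1])
cv2.imwrite('pics/s8.png',cv2.resize(q[160:320,180:560],None,fx=2.1,fy=2.1,interpolation=2)[:,:,::-1])
"
```

```text
40.3
```

View pics/s7.png

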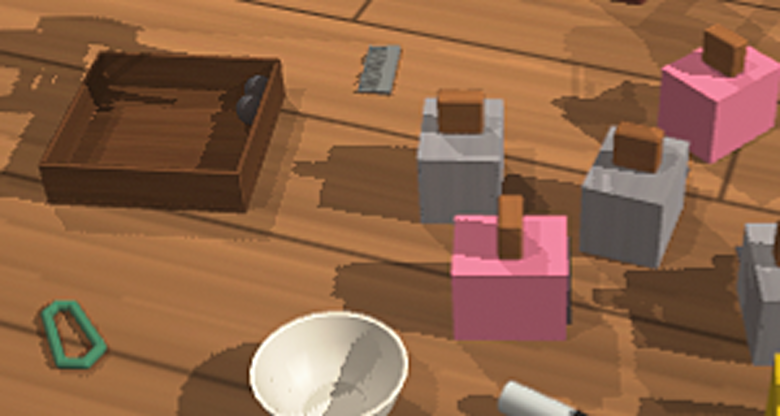

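View pics/s8.png

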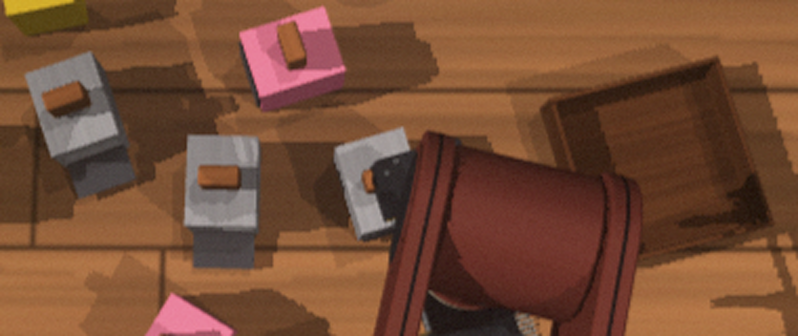

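Two balls are in the tray, at s7 (258,85) and (248,107). Tins 1 and 2 stand upright with flaps open, at s8 (80,110) and (222,185). Tin 3 stands upright with no flap showing, at s8 (375,185). The gripper is clear.

```bash
python3 -c "
from rig import *
print(sign_off())"
```

```text
the job is handed in; nothing more can be done
None
```

I lifted all three grey tins by the grip, and two were loaded. I tipped those two over the tray and left the third untipped. I handed in at 40.4 s of the 72 s allowed.

| Tin | Position (x, y), m | Reading when lifted | Result |
|---|---|---|---|
| Tin 1 | 0.59, 0.36 | about 4.2 N | Loaded, poured to about 51° |
| Tin 2 | 0.50, 0.19 | about 3.9 N | Loaded, poured to about 51° |
| Tin 3 | 0.50, 0.02 | about 2.0 N | Empty, set straight back down |

**Last checks:** The final pictures show two balls in the tray. All three tins stand upright in their original places, and the gripper is clear of everything. Tins 1 and 2 have their flaps open.

**Not fully confirmed:**
- I planned a tilt of about 55° and reached about 51°, which still emptied both tins.
- Single force readings varied by up to about 1 N, so I judged the weights by averaging several.
- The arm partly hid tin 3 in the last top view. Its front edge showed no open flap, and it was never tilted.

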